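# Put the dart barrels on charge and lock the dock on

### The job

Put the house dart barrels on charge for the night. Lift the steel lock ring off its post on the white dock and rest it flat on the round beech coaster, slide the power grip fully to the off end (away from the brass stud), and plug every barrel that is there nose first into a terminal of its own until its shoulder is home; only then slide the grip fully back to the on end by the brass stud, and put the ring back down on its post so that nobody can knock the power off. Do not shift the bulb, the yellow tube or the pint glass.

Things in the scene. Friction and masses are not known exactly. Their poses are not given: they have to be found in the camera images.
- dock: White charging dock fixed to the shelf, 120 (x) x 200 (y) x 62 mm high. Origin under its centre, z up; its front face with the four terminals is at x = -60 mm and looks along its -x. On its flat top (62 mm high) are the power slide in the middle (at x = 0) and, 30 mm behind that, the lock post.
- post_seat (a point): The lock post: centre of the top of the post's 28 mm wide, 12 mm high foot, 74 mm above the shelf, on which the ring's underside rests. The upright steel pin is 10 mm thick and its top is 36 mm above this point.
- power (a joint): Position of the dock's power slide in m: 0 = ON, the end of its track next to the round brass stud (dock -y); 0.080 = OFF, the other end (dock +y). It moves along the dock's y, needs about 2 N, and stays where it is left.
- power_top (a point): Centre of the top of the power slide's black grip. The grip is 24 mm (dock x) by 14 mm (dock y, the way it slides) and 28 mm high; its top is 96 mm above the shelf.
- lock_ring: Loose steel lock ring, 52 mm outside, 18 mm hole, 14 mm thick, 60 g. Origin at the centre of its underside, z along its axis. It starts on the lock post; there it blocks the slide from crossing the middle of its track.
- coaster: Round beech coaster, 96 mm across and 6 mm thick, fixed to the shelf to one side of the dock; origin at the centre of its underside.
- rocker_panel: White square rocker switch panel, 86 mm, 14 mm high, fixed to the shelf at the other side of the dock; not part of the job. Origin under its centre.
- bulb: Bystander: spare frosted bulb standing in a 66 mm square cardboard tray, 110 mm high, loose; origin under its centre.
- shaft_tube: Bystander: upright yellow dart shaft tube with a black cap, 29 mm across, 89 mm high, loose; origin under its centre.
- pint: Bystander: empty pint glass, 84 mm across, 140 mm high, loose; origin under its centre.
- socket1 (a point): Terminal 1 of 4 (1 at the dock's -y end, 44 mm apart): centre of a 10 mm square opening in the dock's front face, 40 mm above the shelf; the bore runs level along the dock's +x, 30 mm deep. A 10 mm wide black bar on the dock's top edge marks its place.
- barrel1: Grey steel dart barrel lying on the shelf, 58 mm long, 35 g; may be absent. Origin on its axis, mid-way along the 32 mm long, 10 mm square grip; +x points to the nose, a round pin 8 mm thick, 26 mm long, beginning 16 mm from the origin. Home, the grip's shoulder meets the dock's face and the origin is 16 mm in front of the terminal; let go, it stays, drooping up to 7 degrees.
- socket2 (a point): Terminal 2 of 4 (1 at the dock's -y end, 44 mm apart): centre of a 10 mm square opening in the dock's front face, 40 mm above the shelf; the bore runs level along the dock's +x, 30 mm deep. A 10 mm wide black bar on the dock's top edge marks its place.
- barrel2: Grey steel dart barrel lying on the shelf, 58 mm long, 35 g; may be absent. Origin on its axis, mid-way along the 32 mm long, 10 mm square grip; +x points to the nose, a round pin 8 mm thick, 26 mm long, beginning 16 mm from the origin. Home, the grip's shoulder meets the dock's face and the origin is 16 mm in front of the terminal; let go, it stays, drooping up to 7 degrees.
- socket3 (a point): Terminal 3 of 4 (1 at the dock's -y end, 44 mm apart): centre of a 10 mm square opening in the dock's front face, 40 mm above the shelf; the bore runs level along the dock's +x, 30 mm deep. A 10 mm wide black bar on the dock's top edge marks its place.
- barrel3: Grey steel dart barrel lying on the shelf, 58 mm long, 35 g; may be absent. Origin on its axis, mid-way along the 32 mm long, 10 mm square grip; +x points to the nose, a round pin 8 mm thick, 26 mm long, beginning 16 mm from the origin. Home, the grip's shoulder meets the dock's face and the origin is 16 mm in front of the terminal; let go, it stays, drooping up to 7 degrees.
- socket4 (a point): Terminal 4 of 4 (1 at the dock's -y end, 44 mm apart): centre of a 10 mm square opening in the dock's front face, 40 mm above the shelf; the bore runs level along the dock's +x, 30 mm deep. A 10 mm wide black bar on the dock's top edge marks its place.
- barrel4: Grey steel dart barrel lying on the shelf, 58 mm long, 35 g; may be absent. Origin on its axis, mid-way along the 32 mm long, 10 mm square grip; +x points to the nose, a round pin 8 mm thick, 26 mm long, beginning 16 mm from the origin. Home, the grip's shoulder meets the dock's face and the origin is 16 mm in front of the terminal; let go, it stays, drooping up to 7 degrees.

How it is judged:
On the way, in this order (a step that is already met when the one before it is completed fails the run):
1. the ring lies flat on the coaster, let go (horizontal distance between lock_ring and coaster below 0.032 m and height (world z) of lock_ring below 0.012 m and angle between lock_ring's own z axis and vertical below 0.15 rad and contact force between the fingers and lock_ring below 0.3 N), for 0.2 s.
2. the power slide is at the off end (value of joint power above 0.073 m), for 0.2 s.
3. every barrel is home in a terminal, let go, with the power still off (value of joint power above 0.073 m and (distance between barrel1 and socket1 below 0.02 m or distance between barrel1 and socket2 below 0.02 m or distance between barrel1 and socket3 below 0.02 m or distance between barrel1 and socket4 below 0.02 m) and angle between the x axis of each of barrel1, barrel2, barrel3, barrel4 and the x axis of dock, either way round below 0.2 rad and (distance between barrel2 and socket1 below 0.02 m or distance between barrel2 and socket2 below 0.02 m or distance between barrel2 and socket3 below 0.02 m or distance between barrel2 and socket4 below 0.02 m) and (distance between barrel3 and socket1 below 0.02 m or distance between barrel3 and socket2 below 0.02 m or distance between barrel3 and socket3 below 0.02 m or distance between barrel3 and socket4 below 0.02 m) and (distance between barrel4 and socket1 below 0.02 m or distance between barrel4 and socket2 below 0.02 m or distance between barrel4 and socket3 below 0.02 m or distance between barrel4 and socket4 below 0.02 m) and contact force between the fingers and barrel1 below 0.3 N and contact force between the fingers and barrel2 below 0.3 N and contact force between the fingers and barrel3 below 0.3 N and contact force between the fingers and barrel4 below 0.3 N), for 0.2 s.
4. the power slide is back at the on end (value of joint power below 0.007 m), for 0.2 s.
At the end, for the whole second after the job is handed in: Every barrel present is within about 4 mm of fully home in a terminal and in line with it (0.2 rad), the power slide is within 10 mm of the on end, the ring sits down on its post's foot (within 7 mm, level to 0.12 rad), and all are at rest ((distance between barrel1 and socket1 below 0.02 m or distance between barrel1 and socket2 below 0.02 m or distance between barrel1 and socket3 below 0.02 m or distance between barrel1 and socket4 below 0.02 m) and angle between the x axis of each of barrel1, barrel2, barrel3, barrel4 and the x axis of dock, either way round below 0.2 rad and (distance between barrel2 and socket1 below 0.02 m or distance between barrel2 and socket2 below 0.02 m or distance between barrel2 and socket3 below 0.02 m or distance between barrel2 and socket4 below 0.02 m) and (distance between barrel3 and socket1 below 0.02 m or distance between barrel3 and socket2 below 0.02 m or distance between barrel3 and socket3 below 0.02 m or distance between barrel3 and socket4 below 0.02 m) and (distance between barrel4 and socket1 below 0.02 m or distance between barrel4 and socket2 below 0.02 m or distance between barrel4 and socket3 below 0.02 m or distance between barrel4 and socket4 below 0.02 m) and value of joint power below 0.01 m and distance between lock_ring and post_seat below 0.007 m and angle between lock_ring's own z axis and vertical below 0.12 rad and linear speed of each of lock_ring, barrel1, barrel2, barrel3, barrel4 below 0.02 m/s); the robot touches nothing.
It fails at once if the bulb was shifted by more than 20 mm (distance of bulb from where it was at the start of the episode above 0.02 m).
It fails at once if the yellow tube was shifted by more than 20 mm (distance of shaft_tube from where it was at the start of the episode above 0.02 m).
It fails at once if the pint glass was shifted by more than 20 mm (distance of pint from where it was at the start of the episode above 0.02 m).
Of barrel1, barrel2, barrel3, barrel4 only 2 to 4 are there at a start; the rules pass over those that are not, and their reading is None.
At some moment in a run one of barrel1, barrel2, barrel3, barrel4, lock_ring may be knocked a few centimetres aside while the robot is not near it.
Once in a run the grip may slacken for a moment while it holds something.
It also fails if it takes over 210 s, if anything falls off the work surface, if the arm or the gripper's body presses on something with over 40 N, if the wrist force passes 120 N, or if a joint passes its speed limit or range.

### The arm

A 6-joint arm with a two-finger parallel gripper is mounted at the origin on the work surface. World frame = base frame: x ahead of the robot, y to its left, z up, the work surface at z = 0. Lengths are in m, angles in rad, forces in N, time in s.
With the tool pointing down it reaches from about 0.275 to 0.875 m from the base axis. Payload 12.5 kg.
Tool frame: the origin (TCP) lies between the finger pads; the fingertips stand 19 mm ahead of it and the grasp point (between the pads) is the TCP; z points along the fingers, y is the line along which they close (so a half turn about z gives the same grasp; the last joint's range is limited). The gripper opens to 85 mm and grips with 20 to 120 N. Pads are 22 mm wide; open, the fingers measure 114 mm over their backs; the gripper's body (76 mm by 85 mm) begins 54 mm behind the grasp point. The pads swing forward as they close: fully open they stand 13 mm farther back than shut.
Start: joints at [-1.304, 0.351, 1.652, -0, 1.139, -0.085], TCP at [0.19, -0.516, 0.25] pointing down, gripper open.
Joint ranges: [-2.75, 2.75], [-0.79, 2.1], [0.01, 2.65], [-1.57, 4.71], [0.07, 3.14], [-2.87, 2.87]. Speed limits (rad/s): [2.22, 2.22, 2.79, 3.14, 3.14, 3.14].

### API

Orientations are given as [roll, pitch, yaw] about the fixed x, y, z axes, in that order (R = Rz(yaw) Ry(pitch) Rx(roll)).
In Python, from workcell import bot gives the robot as it stands.
- The arm moves only by the tool send_rows, never from a script. Its argument "targets" is a list of rows, each a list of 3 entries, a list of its own where there are three numbers: the shift along the tool's x, y, z in m, then the turn, a rotation vector about the tool's x, y, z in rad, then the opening, from 0 (shut) to 1 (fully open). In form: [[[tx, ty, tz], [rx, ry, rz], gripper], ...]. A call has 1 to 12 rows; each row shifts and turns the commanded pose from where the row before left it, along the tool's axes as they then stand; what a row does not reach is not made up. A row lasts 1/10 s, in which the tool goes at most 50 mm and 8.59 degrees, less where a joint would pass 70% of its speed; a pose out of reach is approached as far as the arm can. A call is refused whole if a number of a shift passes 0.05 or a number of a turn 0.15, either way. A call with a gripper value outside its range is refused whole. The fingers move at their own pace and stop on an object; "force" is the grip in N (left out, the last holds). Time passes only in rows, so rows that do not move let the fingers close. It gives the time, the measured TCP pose, the force, the opening and the grip force at its end, in the units of the state.
- bot.sense(): the state, without advancing time (a new reading comes with each control period).
- bot.get_image(name): name is "side" or "top"; returns a dict with "image" (384x512x3 uint8, red, green, blue), "fx", "fy", "cx", "cy" (pixels), "T" (4x4, takes a point from camera to world coordinates). Camera axes: x right, y down, z forward; pixel columns grow to the right and rows downward; lengths in m; the calibration is good to about 2 mm. A picture is of the moment at which its call begins. There is no depth.
- bot.job_done(): hands the job in; it is judged then, once.
Trained networks look in a picture, given as the dict that the camera call returned (one of the last four; its "shot" number tells which), for a name from the list of things; names that differ only in an ending like _2 or _b are one class to them, and where a whole thing is asked for, a point or a joint stands for the part that bears it (a point fixed in the world has none). Each returns a list of dicts, best first, with "score" (0 to 1); they miss things now and then, are a little off and sometimes report something else, mostly with a low value. They report only what shows in the picture. A call takes as long as a camera call.
- bot.masks_of(picture, query): "region" (384x512 bool, what is visible of it) and "point" ([column, row] in pixels, amid what is visible of it).
The state is a dict: "clock": time; "joints": joint angles; "qd": joint speeds; "tau": joint torques, N m; "position": TCP position; "eef_rot": TCP orientation; "contact_force": force on the tool from outside, world axes, zero at the start; "wrist_torque": the same for the moment, N m; "finger_gap": finger opening in m; "grasp_force": force on a finger pad.
Only numpy, scipy, OpenCV 4.12 (cv2) and the standard library are available. Lean on these libraries where they do the work, as an engineer would, in place of code of your own. Each camera call takes 0.05 s, during which the arm holds its last target. There are 200 camera calls.

## Working session

There is one attempt and no reset: what is moved stays moved. The work goes in short steps, Python scripts to look and compute and a tool call to move; the robot and the scene stay as the last step left them, time stands still between calls to the robot, and variables do not carry over. Pictures are saved under pics/ and viewed, at most 14 in all, crops included, and the job is handed in when it is done.

Besides the shell and the picture viewer there is one more tool, called after "Emit:" in YAML: its name, and indented under it one key for each argument. send_rows: Moves the arm, as the interface text tells. Its arguments: {"type":"object","properties":{"targets":{"type":"array"},"force":{"type":"number"}},"required":["targets"]}

```bash
ls; mkdir -p pics; python3 - <<'E'
from workcell import bot
import cv2,numpy as np
print(bot.sense())
for n in ("side","top"):
    p=bot.get_image(n); cv2.imwrite(f"pics/{n}0.png",p["image"][...,::-1]); print(n,p["fx"],p["cx"],p["cy"],np.round(p["T"],3).tolist(),p["shot"])
    for q in ("dock","barrel1","lock_ring","coaster","power_top","post_seat","pint","bulb","shaft_tube","rocker_panel"):
        try:
            r=bot.masks_of(p,q); print(q,[(round(a["score"],2),np.round(a["point"]).tolist(),int(a["region"].sum())) for a in r])
        except Exception as e: print(q,e)
E
```

```text
pics
{'clock': 0.0, 'joints': array([-1.30360345e+00,  3.51244354e-01,  1.65244797e+00,  1.87451361e-05,
        1.13910001e+00, -8.46186320e-02]), 'qd': array([-1.53802417e-03,  5.59904764e-05,  9.08960082e-04, -6.82969750e-04,
        4.57038838e-04, -1.13020274e-03]), 'tau': array([-2.07929888e-04, -5.06101620e+01, -2.91411227e+01, -8.69903215e-05,
        4.54621419e-03,  7.11730536e-06]), 'position': array([ 0.18946311, -0.51599659,  0.24974489]), 'eef_rot': array([-3.14039870e+00, -1.18349244e-04,  3.51803587e-01]), 'contact_force': array([ 0.32895765, -0.12895437, -0.40616121]), 'wrist_torque': array([ 0.04556807,  0.02927175, -0.04020201]), 'grasp_force': 0.0, 'finger_gap': 0.085453795550338}
side 347.5637650485495 260.17486304447084 191.91735295879485 [[-0.795, -0.418, 0.439, 0.161], [-0.606, 0.531, -0.592, 0.564], [0.014, -0.737, -0.676, 0.707], [0.0, 0.0, 0.0, 1.0]] 1
dock [(0.77, [233.0, 196.0], 3105)]
barrel1 [(0.66, [256.0, 264.0], 77), (0.64, [284.0, 241.0], 110), (0.53, [300.0, 215.0], 57), (0.34, [126.0, 252.0], 2359)]
lock_ring [(0.73, [225.0, 179.0], 168)]
coaster 
[... 244 characters left out ...]
tube [(0.86, [206.0, 328.0], 423)]
rocker_panel [(0.87, [204.0, 268.0], 1145)]
top 484.1414967423012 255.74106581493166 197.2037506291221 [[0.021, -0.993, 0.117, 0.388], [-1.0, -0.021, -0.003, 0.0], [0.006, -0.117, -0.993, 1.35], [0.0, 0.0, 0.0, 1.0]] 2
dock [(0.75, [246.0, 158.0], 3093)]
barrel1 []
lock_ring [(0.66, [240.0, 142.0], 217)]
coaster [(0.75, [345.0, 186.0], 968)]
power_top [(0.49, [260.0, 153.0], 52), (0.4, [243.0, 163.0], 3342)]
post_seat [(0.94, [247.0, 160.0], 3370)]
pint [(0.75, [118.0, 145.0], 1213), (0.2, [245.0, 162.0], 3297)]
bulb [(0.6, [387.0, 152.0], 848)]
shaft_tube [(0.63, [114.0, 237.0], 161), (0.39, [119.0, 145.0], 1158)]
rocker_panel [(0.87, [164.0, 187.0], 956)]
```

```bash
python3 - <<'E'
import cv2
a=cv2.imread("pics/side0.png");b=cv2.imread("pics/top0.png")
cv2.imwrite("pics/side0z.png",cv2.resize(a[110:350,90:410],(800,600),interpolation=cv2.INTER_CUBIC))
cv2.imwrite("pics/top0z.png",cv2.resize(b[80:320,90:410],(800,600),interpolation=cv2.INTER_CUBIC))
E
```

```text
(no output)
```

View pics/side0z.png

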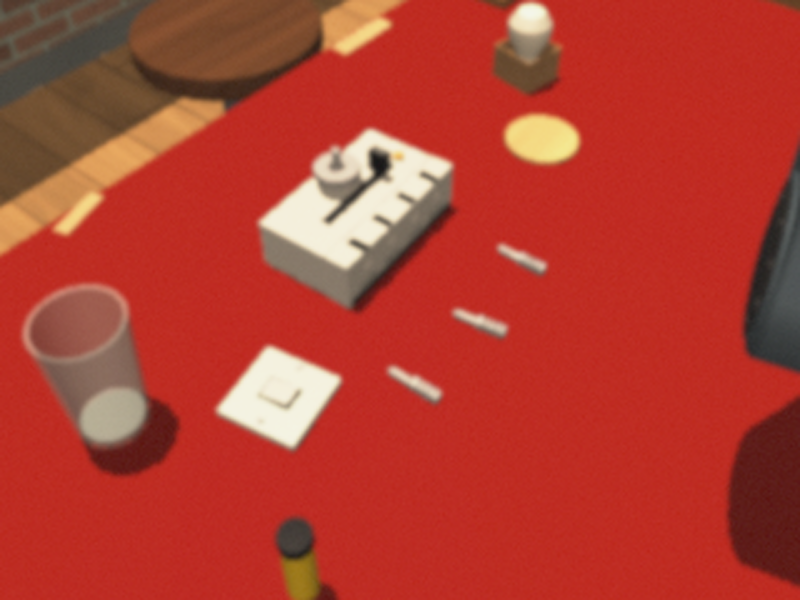

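View pics/top0z.png

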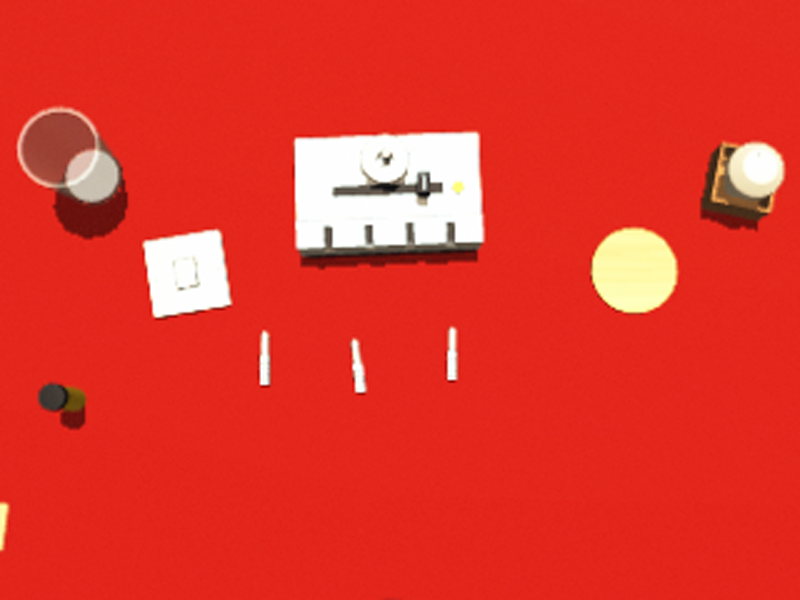

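Both views show three barrels, noses toward the dock (zoomed top view at about (265,358), (359,365) and (452,353)). The ring is on the post at (384,160), the slide is by the stud at (423,184), and the coaster is at (634,270). Next I'll measure them.

```bash
cat > h.py <<'E'
from workcell import bot
import cv2,numpy as np
def shot(n,save=None):
    p=bot.get_image(n)
    if save: cv2.imwrite(f"pics/{save}.png",p["image"][...,::-1])
    return p
def ray(p,uv):
    d=np.array([(uv[0]-p["cx"])/p["fx"],(uv[1]-p["cy"])/p["fy"],1.]); T=np.array(p["T"]); return T[:3,3],T[:3,:3]@d
def onz(p,uv,z):
    o,d=ray(p,uv); return o+d*(z-o[2])/d[2]
def proj(p,X):
    T=np.array(p["T"]); c=T[:3,:3].T@(np.array(X)-T[:3,3]); return np.array([p["fx"]*c[0]/c[2]+p["cx"],p["fy"]*c[1]/c[2]+p["cy"]])
def tri(p,u,q,v):
    o,d=ray(p,u);a,b=ray(q,v); A=np.stack([d,-b],1); s=np.linalg.lstsq(A,a-o,rcond=None)[0]
    P,Q=o+d*s[0],a+b*s[1]; return (P+Q)/2,np.linalg.norm(P-Q)
def hsv(p): return cv2.cvtColor(p["image"],cv2.COLOR_RGB2HSV)
def blobs(p,amin=12,amax=400):
    """non-red small things: low saturation -> barrels"""
    g=p["image"].astype(float); w=np.clip((g[...,1]-70)/120,0,1)  # weight by green level over red cloth
    n,l,s,c=cv2.connectedComponentsWithStats((w>.25).astype(np.uint8)); out=[]
    for i in range(1,n):
        if amin<s[i,4]<amax:
            m=cv2.dilate((l==i).astype(np.uint8),np.ones((3,3)))>0
            v,u=np.nonzero(m); ww=w[v,u]; c0=np.array([(u*ww).sum(),(v*ww).sum()])/ww.sum()
            d=np.stack([u,v],1)-c0; C=(d*ww[:,None]).T@d/ww.sum(); e,V=np.linalg.eigh(C)
            out.append((c0,int(s[i,4]),V[:,1],e))
    return out
E
python3 - <<'E'
from h import *
np.set_printoptions(precision=4,suppress=True)
S=shot("side");T=shot("top")
for n,p in(("side",S),("top",T)):
    print(n)
    for b in blobs(p): print(b[0],b[1],onz(p,b[0],.005),(lambda a,c:np.arctan2(*(a-c)[[1,0]])) (onz(p,b[0]-5*b[2],.005),onz(p,b[0]+5*b[2],.005)),b[3])
# dark bars on dock
for n,p in(("side",S),("top",T)):
    m=bot.masks_of(p,"dock")[0]["region"]; 
    m=cv2.morphologyEx(m.astype(np.uint8),cv2.MORPH_CLOSE,np.ones((9,9)))
    k=(p["image"].max(2)<(110))&(m>0)
    nn,l,s,c=cv2.connectedComponentsWithStats(k.astype(np.uint8))
    print(n,[(c[i].round(1).tolist(),s[i].tolist(),onz(p,c[i],.062).round(4).tolist()) for i in range(1,nn) if s[i,4]>3])
    mm=bot.masks_of(p,"coaster")[0]["region"]; v,u=np.nonzero(mm); print("coaster",onz(p,(u.mean(),v.mean()),.006))
    for q,z in(("lock_ring",.088),("power_top",.09)):
        mm=bot.masks_of(p,q); 
        if mm: print(q,mm[0]["score"],onz(p,mm[0]["point"],z))
np.save("/tmp/T.npy",T["image"]);np.save("/tmp/S.npy",S["image"])
E
```

```text
side
[499.1657  80.6976] 157 [ 0.2037 -1.358   0.005 ] -2.7007079657043582 [ 6.9674 21.4753]
[292.3513  98.2717] 396 [ 0.8662 -0.602   0.005 ] -1.8767718843417525 [14.2795 62.3411]
[301.5714 120.1267] 328 [ 0.7404 -0.4761  0.005 ] -1.0583750179979148 [18.2299 33.2001]
[471.2981 149.9925] 142 [ 0.1689 -0.6786  0.005 ] -2.9415577781154467 [ 6.7253 20.504 ]
[298.5909 212.7869] 99 [ 0.4797 -0.0481  0.005 ] -3.0788626061813833 [ 1.5986 32.4184]
[282.0594 238.2416] 109 [0.4637 0.0567 0.005 ] -2.937909868250715 [ 1.8146 37.247 ]
[255.9134 262.9017] 128 [0.4698 0.1603 0.005 ] -3.068911617113943 [ 2.0547 41.0967]
[507.4551 309.0124] 19 [-0.0446 -0.084   0.005 ] 2.828173727856676 [1.4432 9.6719]
[428.8816 331.2845] 49 [0.0775 0.0745 0.005 ] 2.8932612506437687 [ 5.6522 11.6754]
[209.6636 341.221 ] 152 [0.4258 0.3701 0.005 ] -0.6331796072984066 [ 9.7696 20.7238]
top
[48.9376 62.9676] 27 [0.9238 0.6008 0.005 ] -1.7045300034885864 [0.7987 5.4483]
[270.4426 221.6619] 82 [ 0.4792 -0.046   0.005 ] 0.014399225888044785 [ 1.0925 35.0129]
[195.4205 223.4408] 84 [0.4699 0.1623 0.005 ] 0.0367201179852204 
[... 747 characters left out ...]
.0781, 0.062])]
coaster [ 0.5766 -0.2459  0.006 ]
lock_ring 0.53 [0.6836 0.0364 0.088 ]
power_top 0.62 [0.6391 0.0086 0.09  ]
top [([244.4, 143.8], [244, 143, 2, 3, 5], [0.6853, 0.0303, 0.062]), ([246.3, 155.0], [224, 149, 43, 10, 154], [0.6544, 0.0245, 0.062]), ([270.1, 172.2], [269, 169, 3, 7, 16], [0.6088, -0.0407, 0.062]), ([221.1, 173.9], [220, 171, 3, 8, 19], [0.6013, 0.0912, 0.062]), ([237.5, 173.0], [237, 170, 2, 7, 14], [0.6047, 0.047, 0.062]), ([253.5, 172.5], [253, 170, 2, 6, 12], [0.607, 0.0039, 0.062]), ([245.4, 180.0], [210, 177, 72, 7, 254], [0.5859, 0.0253, 0.062])]
coaster [ 0.5773 -0.2473  0.006 ]
lock_ring 0.82 [0.672  0.0279 0.088 ]
power_top 0.4 [ 0.5661 -0.2359  0.09  ]
```

```bash
cat > fit.py <<'E'
from h import *
from scipy.optimize import minimize
def fitdock(p,x0):
    g=cv2.GaussianBlur(p["image"][...,1],(0,0),.01).astype(float); K=8
    c0=proj(p,[x0[0],x0[1],.06]).astype(int); r=55; u0,v0=c0-r
    G=g[v0:v0+2*r,u0:u0+2*r]
    def lay(par):
        x,y,w,L,X0=par; R=np.array([[np.cos(w),-np.sin(w)],[np.sin(w),np.cos(w)]])
        def poly(pts):
            q=np.array([proj(p,[*(R@np.array(a[:2])+[x,y]),a[2]]) for a in pts]); q=((q-[u0,v0]+.5)*K-.5)
            m=np.zeros((2*r*K,2*r*K),np.uint8); cv2.fillPoly(m,[np.round(q*16).astype(np.int32)],255,shift=4)
            return cv2.resize(cv2.GaussianBlur(m,(0,0),K*.6),(2*r,2*r),interpolation=cv2.INTER_AREA)/255.
        box=lambda a,b,c,d,z:[(a,c,z),(b,c,z),(b,d,z),(a,d,z)]
        top=poly(box(-.06,.06,-.1,.1,.062))
        fr=poly([(-.06,-.1,0),(-.06,.1,0),(-.06,.1,.062),(-.06,-.1,.062)])
        sd=poly([(-.06,.1,0),(.06,.1,0),(.06,.1,.062),(-.06,.1,.062)])
        bars=sum(poly(box(-.06+X0,-.06+X0+L,s-.005,s+.005,.062)) for s in(-.066,-.022,.022,.066))
        ign=poly([(-.02,-.1,.06),(.06,-.1,.06),(.06,.1,.06),(-.02,.1,.06)])
        ign2=poly([(-.02,-.08,.1),(.06,-.08,.1),(.06,.08,.1),(-.02,.08,.1)])
        edge=poly([(-.02,-.11,.062),(.07,-.11,.062),(.07,.11,.062),(-.02,.11,.062)])
        far=poly(box(-.1,-.01,-.13,.13,.062))>.5
        return top,fr,sd,bars,far
    def cost(par,full=False):
        t,f,s,b,m=lay(par); A=np.stack([t[m],f[m],s[m],b[m],np.ones(m.sum())],1)
        k,*_=np.linalg.lstsq(A,G[m],rcond=None); e=np.abs(A@k-G[m]); return np.minimum(e,40).mean()
    s=minimize(cost,[*x0,.018,.002],method="Nelder-Mead",options=dict(initial_simplex=np.array([[*x0,.018,.002]]+[np.array([*x0,.018,.002])+d for d in np.diag([.006,.006,.03,.006,.003])]),xatol=1e-5,fatol=1e-3,maxiter=300))
    return s.x,s.fun
E
python3 - <<'E'
from fit import *
np.set_printoptions(precision=4,suppress=True)
S=shot("side");T=shot("top")
for p in(T,S): print(*fitdock(p,[.655,.0255,.04]))
E
```

```text
[0.6517 0.028  0.0576 0.0201 0.0013] 7.5083875049275
[0.6541 0.0278 0.0381 0.0181 0.0028] 7.807090757920191
```

```bash
cat > go.py <<'E'
import sys
from h import *
from scipy.spatial.transform import Rotation as Ro
# usage: go.py x y z yaw : tool-frame shift/turn still to make (commanded pose taken as measured)
s=bot.sense(); R=Ro.from_euler("xyz",s["eef_rot"]); x,y,z,w=map(float,sys.argv[1:5])
G=Ro.from_euler("xyz",[np.pi,0,w])
print("t",s["clock"],"pos",s["position"].round(4),"rpy",s["eef_rot"].round(4),"F",s["contact_force"].round(1),"gap",round(s["finger_gap"],4),"gf",round(s["grasp_force"],1))
d=np.array([x,y,z])-s["position"]
print("shift in present tool frame",R.inv().apply(d).round(4)," in target frame",G.inv().apply(d).round(4)," turn",(R.inv()*G).as_rotvec().round(4))
E
python3 go.py .683 .0295 .2 .05
```

```text
t 1.7 pos [ 0.1895 -0.5163  0.2503] rpy [3.1416 0.     0.3518] F [-0.5  0.1 -0.1] gap 0.0855 gf 0.0
shift in present tool frame [ 0.6513 -0.3423  0.0503]  in target frame [ 0.5201 -0.5205  0.0503]  turn [0.     0.     0.3018]
```

Emit:
send_rows:
  targets:
    - [[0,0,0],[0,0,0.1],1]
    - [[0,0,0],[0,0,0.1],1]
    - [[0,0,0],[0,0,0.1],1]
  force: 30

```text
clock: 2.0
position: [0.1895, -0.5163, 0.2503]
eef_rot: [3.142, 0.0, 0.048]
contact_force: [0.1, 0.0, 0.0]
finger_gap: 0.0851
grasp_force: 0.0
```

```bash
python3 go.py .683 .0295 .2 .05
```

```text
t 2.0 pos [ 0.1895 -0.5163  0.2503] rpy [3.1416 0.     0.0477] F [0.1 0.  0. ] gap 0.0851 gf 0.0
shift in present tool frame [ 0.5189 -0.5216  0.0503]  in target frame [ 0.5201 -0.5204  0.0503]  turn [ 0.      0.     -0.0023]
```

Emit:
send_rows:
  targets:
    - [[0.0325,-0.0325,0],[0,0,0],1]
    - [[0.0325,-0.0325,0],[0,0,0],1]
    - [[0.0325,-0.0325,0],[0,0,0],1]
    - [[0.0325,-0.0325,0],[0,0,0],1]
    - [[0.0325,-0.0325,0],[0,0,0],1]
    - [[0.0325,-0.0325,0],[0,0,0],1]
    - [[0.0325,-0.0325,0],[0,0,0],1]
    - [[0.0325,-0.0325,0],[0,0,0],1]
    - [[0.0325,-0.0325,0],[0,0,0],1]
    - [[0.0325,-0.0325,0],[0,0,0],1]
    - [[0.0325,-0.0325,0],[0,0,0],1]
    - [[0.0325,-0.0325,0],[0,0,0],1]

```text
clock: 3.2
position: [0.5599, -0.1049, 0.2504]
eef_rot: [3.141, -0.0, 0.052]
contact_force: [-0.1, -1.1, -0.6]
finger_gap: 0.0856
grasp_force: 0.0
```

Emit:
send_rows:
  targets:
    - [[0.0325,-0.0325,0],[0,0,0],1]
    - [[0.0325,-0.0325,0],[0,0,0],1]
    - [[0.0325,-0.0325,0],[0,0,0],1]
    - [[0.031,-0.0325,0],[0,0,0],1]
    - [[0,0,0.02],[0,0,0],1]
    - [[0,0,0.02],[0,0,0],1]
    - [[0,0,0],[0,0,0],1]

```text
clock: 3.9
position: [0.6792, 0.0302, 0.2072]
eef_rot: [-3.141, 0.005, 0.052]
contact_force: [-0.2, -0.7, 0.2]
finger_gap: 0.0852
grasp_force: 0.0
```

```bash
python3 go.py .683 .0295 .086 .05; python3 - <<'E'
from h import *
a=shot("side")["image"];b=shot("top")["image"]
o=np.hstack([cv2.resize(a[130:250,170:330],(400,300),interpolation=3),cv2.resize(b[90:210,170:330],(400,300),interpolation=3)])
cv2.imwrite("pics/r1.png",o[...,::-1])
E
```

```text
t 3.9 pos [0.6792 0.0302 0.2072] rpy [-3.1412  0.0051  0.0522] F [-0.2 -0.7  0.2] gap 0.0852 gf 0.0
shift in present tool frame [0.0043 0.0009 0.1212]  in target frame [0.0037 0.0009 0.1212]  turn [-0.0004  0.0051  0.0022]
```

View pics/r1.png

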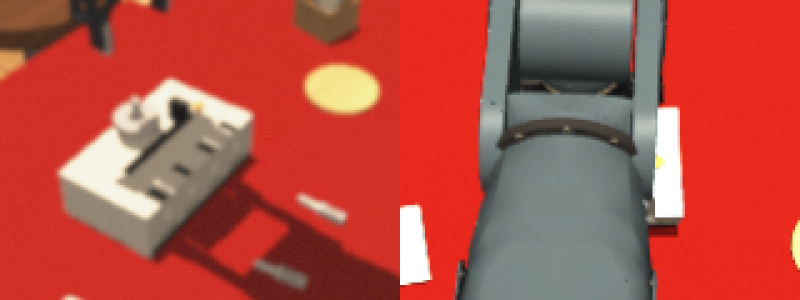

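The ring is still on its post and the fingers are above it. The grip is by the stud. Descending.

Emit:
send_rows:
  targets:
    - [[0.0037,0.001,0.02],[0,0,0],1]
    - [[0,0,0.03],[0,0,0],1]
    - [[0,0,0.03],[0,0,0],1]
    - [[0,0,0.02],[0,0,0],1]
    - [[0,0,0.01],[0,0,0],1]
    - [[0,0,0.011],[0,0,0],1]
    - [[0,0,0],[0,0,0],1]
    - [[0,0,0],[0,0,0],1]

```text
clock: 4.8
position: [0.6847, 0.029, 0.0904]
eef_rot: [3.141, -0.001, 0.052]
contact_force: [-0.2, -0.3, 0.8]
finger_gap: 0.0854
grasp_force: 0.0
```

Emit:
send_rows:
  targets:
    - [[0,0,0],[0,0,0],0.4]
    - [[0,0,0],[0,0,0],0.4]
    - [[0,0,0],[0,0,0],0.4]
    - [[0,0,0],[0,0,0],0.4]
    - [[0,0,0],[0,0,0],0.4]
    - [[0,0,0],[0,0,0],0.4]

```text
clock: 5.4
position: [0.6846, 0.029, 0.0904]
eef_rot: [3.141, -0.001, 0.052]
contact_force: [-1.6, -0.1, 4.8]
finger_gap: 0.0511
grasp_force: 30.6
```

Emit:
send_rows:
  targets:
    - [[0,0,-0.01],[0,0,0],0.4]
    - [[0,0,-0.02],[0,0,0],0.4]
    - [[0,0,-0.02],[0,0,0],0.4]
    - [[0,0,-0.03],[0,0,0],0.4]
    - [[0,0,-0.03],[0,0,0],0.4]
    - [[0,0,0],[0,0,0],0.4]
  force: 50

```text
clock: 6.0
position: [0.686, 0.029, 0.2047]
eef_rot: [3.141, -0.008, 0.052]
contact_force: [1.3, 0.0, -0.2]
finger_gap: 0.0503
grasp_force: 52.0
```

```bash
python3 go.py .577 -.2467 .2 .05
```

```text
t 6.0 pos [0.686  0.029  0.2047] rpy [ 3.141  -0.0076  0.0518] F [ 1.3  0.  -0.2] gap 0.0503 gf 52.0
shift in present tool frame [-0.1231  0.2697  0.0039]  in target frame [-0.1226  0.2699  0.0047]  turn [ 0.0006 -0.0076  0.0018]
```

Emit:
send_rows:
  targets:
    - [[-0.0136,0.03,0],[0,0,0],0.4]
    - [[-0.0136,0.03,0],[0,0,0],0.4]
    - [[-0.0136,0.03,0],[0,0,0],0.4]
    - [[-0.0136,0.03,0],[0,0,0],0.4]
    - [[-0.0136,0.03,0],[0,0,0],0.4]
    - [[-0.0136,0.03,0],[0,0,0],0.4]
    - [[-0.0136,0.03,0],[0,0,0],0.4]
    - [[-0.0136,0.03,0],[0,0,0],0.4]
    - [[-0.0138,0.03,0],[0,0,0],0.4]
    - [[0,0,0],[0,0,0],0.4]
    - [[0,0,0],[0,0,0],0.4]

```text
clock: 7.1
position: [0.5754, -0.2471, 0.1991]
eef_rot: [-3.141, 0.0, 0.05]
contact_force: [0.2, 0.5, -0.1]
finger_gap: 0.0502
grasp_force: 52.1
```

```bash
python3 go.py .577 -.2467 .03 .05; python3 - <<'E'
from fit import *
np.set_printoptions(precision=4,suppress=True)
S=shot("side");T=shot("top")
for p in(T,S): print(*fitdock(p,[.653,.028,.045]))
a=S["image"];b=T["image"]
o=np.hstack([cv2.resize(a[100:260,190:350],(400,400),interpolation=3),cv2.resize(b[90:250,210:370],(400,400),interpolation=3)])
cv2.imwrite("pics/r2.png",o[...,::-1])
E
```

```text
t 7.1 pos [ 0.5754 -0.2471  0.1991] rpy [-3.1411e+00  3.0000e-04  5.0500e-02] F [ 0.2  0.5 -0.1] gap 0.0502 gf 52.1
shift in present tool frame [ 0.0017 -0.0003  0.1691]  in target frame [ 0.0016 -0.0004  0.1691]  turn [-0.0005  0.0003  0.0005]
[0.6517 0.0292 0.0598 0.0178 0.0032] 7.772538279927913
[0.6536 0.0286 0.0515 0.0174 0.0027] 8.143184214278172
```

View pics/r2.png

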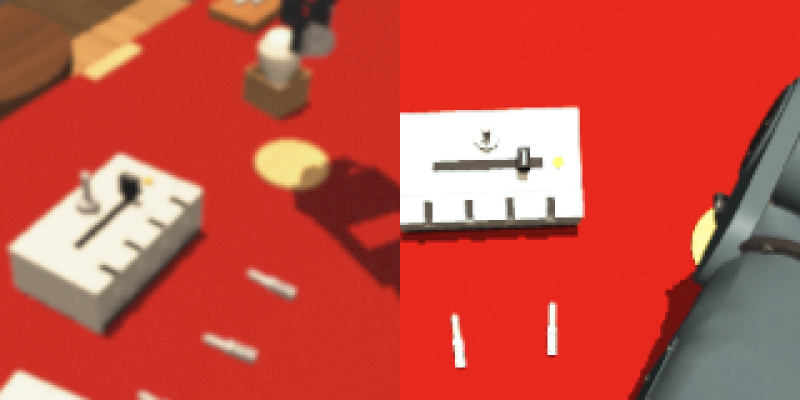

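The ring is in the fingers and the pin is bare. The coaster is below the gripper. Lowering.

Emit:
send_rows:
  targets:
    - [[0.001,0,0.04],[0,0,0],0.4]
    - [[0,0,0.04],[0,0,0],0.4]
    - [[0,0,0.04],[0,0,0],0.4]
    - [[0,0,0.03],[0,0,0],0.4]
    - [[0,0,0.015],[0,0,0],0.4]
    - [[0,0,0.005],[0,0,0],0.4]
    - [[0,0,0.003],[0,0,0],0.4]
    - [[0,0,0.001],[0,0,0],0.4]
    - [[0,0,0.001],[0,0,0],0.4]
    - [[0,0,0],[0,0,0],0.4]

```text
clock: 8.2
position: [0.5771, -0.2471, 0.0251]
eef_rot: [3.141, -0.001, 0.052]
contact_force: [-0.2, -0.5, -0.8]
finger_gap: 0.0503
grasp_force: 52.1
```

Emit:
send_rows:
  targets:
    - [[0,0,0.001],[0,0,0],0.4]
    - [[0,0,0.001],[0,0,0],0.4]
    - [[0,0,0],[0,0,0],0.4]
    - [[0,0,0.0005],[0,0,0],0.4]
    - [[0,0,0],[0,0,0],0.4]

```text
clock: 8.7
position: [0.5769, -0.247, 0.0225]
eef_rot: [3.141, -0.0, 0.052]
contact_force: [-2.9, 0.8, 8.0]
finger_gap: 0.0509
grasp_force: 38.9
```

Emit:
send_rows:
  targets:
    - [[0,0,0],[0,0,0],0.6]
    - [[0,0,0],[0,0,0],0.75]
    - [[0,0,0],[0,0,0],0.75]
    - [[0,0,0],[0,0,0],0.75]
    - [[0,0,0],[0,0,0],0.75]
    - [[0,0,0],[0,0,0],0.75]

```text
clock: 9.3
position: [0.5767, -0.2469, 0.0217]
eef_rot: [-3.142, 0.0, 0.052]
contact_force: [0.1, -0.1, 0.7]
finger_gap: 0.0638
grasp_force: 0.0
```

Emit:
send_rows:
  targets:
    - [[0,0,-0.02],[0,0,0],0.75]
    - [[0,0,-0.04],[0,0,0],0.75]
    - [[0,0,-0.04],[0,0,0],0.75]
    - [[0,0,-0.04],[0,0,0],0.75]
    - [[0,0,0],[0,0,0],0.6]
    - [[0,0,0],[0,0,0],0.6]
  force: 20

```text
clock: 9.9
position: [0.5769, -0.247, 0.1624]
eef_rot: [3.141, -0.001, 0.052]
contact_force: [-0.6, 0.3, -1.1]
finger_gap: 0.0512
grasp_force: 0.0
```

```bash
python3 go.py .655 -.0115 .16 .052
```

```text
t 9.9 pos [ 0.5769 -0.247   0.1624] rpy [ 3.1409e+00 -1.3000e-03  5.1800e-02] F [-0.6  0.3 -1.1] gap 0.0512 gf 0.0
shift in present tool frame [ 0.0902 -0.2311  0.0023]  in target frame [ 0.0902 -0.2311  0.0024]  turn [ 0.0007 -0.0013 -0.0002]
```

Emit:
send_rows:
  targets:
    - [[0.012,-0.03,0],[0,0,0],0.45]
    - [[0.012,-0.03,0],[0,0,0],0.45]
    - [[0.012,-0.03,0],[0,0,0],0.45]
    - [[0.012,-0.03,0],[0,0,0],0.45]
    - [[0.012,-0.03,0],[0,0,0],0.45]
    - [[0.012,-0.03,0],[0,0,0],0.45]
    - [[0.012,-0.03,0],[0,0,0],0.45]
    - [[0.006,-0.021,0],[0,0,0],0.45]
    - [[0,0,0],[0,0,0],0.45]
    - [[0,0,0],[0,0,0],0.45]

```text
clock: 10.9
position: [0.654, -0.0116, 0.1603]
eef_rot: [-3.141, 0.002, 0.053]
contact_force: [-0.2, -0.8, -0.4]
finger_gap: 0.0386
grasp_force: 0.0
```

```bash
python3 go.py .655 -.0115 .088 .052; python3 - <<'E'
from h import *
a=shot("side")["image"];b=shot("top")["image"]
o=np.hstack([cv2.resize(a[100:260,190:350],(400,400),interpolation=3),cv2.resize(b[90:250,230:390],(400,400),interpolation=3)])
cv2.imwrite("pics/r3.png",o[...,::-1])
E
```

```text
t 10.9 pos [ 0.654  -0.0116  0.1603] rpy [-3.1415e+00  2.4000e-03  5.2500e-02] F [-0.2 -0.8 -0.4] gap 0.0386 gf 0.0
shift in present tool frame [ 0.0012 -0.      0.0723]  in target frame [ 0.001  -0.      0.0723]  turn [-0.0001  0.0024  0.0005]
```

View pics/r3.png

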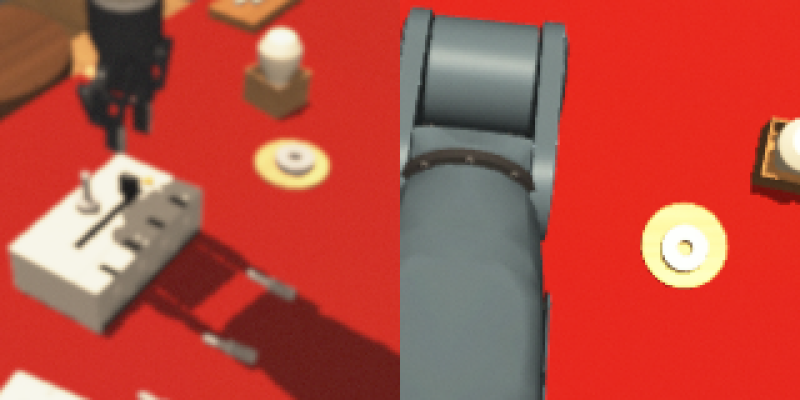

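The ring lies flat on the coaster (right panel (685,247)). The fingers are above the slide grip. Descending to grip it.

Emit:
send_rows:
  targets:
    - [[0.001,0,0.025],[0,0,0],0.45]
    - [[0,0,0.025],[0,0,0],0.45]
    - [[0,0,0.012],[0,0,0],0.45]
    - [[0,0,0.008],[0,0,0],0.45]
    - [[0,0,0],[0,0,0],0.45]

```text
clock: 11.5
position: [0.6553, -0.0119, 0.0912]
eef_rot: [-3.141, 0.001, 0.051]
contact_force: [0.4, 0.1, -0.3]
finger_gap: 0.0386
grasp_force: 0.0
```

Emit:
send_rows:
  targets:
    - [[0,0,0],[0,0,0],0]
    - [[0,0,0],[0,0,0],0]
    - [[0,0,0],[0,0,0],0]
    - [[0,0,0],[0,0,0],0]
    - [[0,0,0],[0,0,0],0]
    - [[0,0,0],[0,0,0],0]

```text
clock: 12.1
position: [0.6562, -0.0114, 0.093]
eef_rot: [3.141, -0.002, 0.052]
contact_force: [-0.6, 1.7, 6.3]
finger_gap: 0.0137
grasp_force: 25.9
```

Emit:
send_rows:
  targets:
    - [[0,-0.005,-0.002],[0,0,0],0]
    - [[0,-0.01,0],[0,0,0],0]
    - [[0,-0.01,0],[0,0,0],0]
    - [[0,-0.01,0],[0,0,0],0]
    - [[0,-0.01,0],[0,0,0],0]
    - [[0,-0.01,0],[0,0,0],0]
    - [[0,-0.01,0],[0,0,0],0]
    - [[0,-0.008,0],[0,0,0],0]
    - [[0,0,0],[0,0,0],0]

```text
clock: 13.0
position: [0.6515, 0.0628, 0.0932]
eef_rot: [-3.141, 0.001, 0.053]
contact_force: [4.4, 3.6, -11.7]
finger_gap: 0.0134
grasp_force: 23.3
```

Emit:
send_rows:
  targets:
    - [[0,-0.002,0],[0,0,0],0]
    - [[0,-0.002,0],[0,0,0],0]
    - [[0,-0.002,0],[0,0,0],0]
    - [[0,0,0],[0,0,0],0]

```text
clock: 13.4
position: [0.6513, 0.0677, 0.0932]
eef_rot: [-3.141, 0.001, 0.052]
contact_force: [5.4, 1.3, -13.8]
finger_gap: 0.0134
grasp_force: 23.2
```

Emit:
send_rows:
  targets:
    - [[0,-0.001,0.001],[0,0,0],0]
    - [[0,-0.001,0],[0,0,0],0]
    - [[0,0,0],[0,0,0],0]

```text
clock: 13.7
position: [0.6512, 0.0687, 0.0931]
eef_rot: [3.14, 0.001, 0.052]
contact_force: [-0.4, -6.5, -4.6]
finger_gap: 0.0134
grasp_force: 24.4
```

Emit:
send_rows:
  targets:
    - [[0,-0.001,0],[0,0,0],0]
    - [[0,-0.001,0],[0,0,0],0]
    - [[0,0,0],[0,0,0],0]

```text
clock: 14.0
position: [0.6513, 0.0689, 0.0932]
eef_rot: [3.138, 0.001, 0.052]
contact_force: [0.7, -16.4, -4.2]
finger_gap: 0.0134
grasp_force: 24.5
```

Emit:
send_rows:
  targets:
    - [[0,0.003,0],[0,0,0],0.1]
    - [[0,0,0],[0,0,0],0.4]
    - [[0,0,0],[0,0,0],0.4]
    - [[0,0,0],[0,0,0],0.4]
    - [[0,0,-0.04],[0,0,0],0.4]
    - [[0,0,-0.04],[0,0,0],0.4]
    - [[-0.03,0,-0.02],[0,0,0],0.4]
    - [[-0.04,0,0],[0,0,0],0.4]
    - [[-0.04,0,0],[0,0,0],0.4]
    - [[-0.04,0,0],[0,0,0],0.4]
    - [[-0.04,0,0],[0,0,0],0.4]
    - [[0,0,0],[0,0,0],0.4]

```text
clock: 15.2
position: [0.4576, 0.0588, 0.1927]
eef_rot: [-3.141, 0.003, 0.052]
contact_force: [0.3, 0.3, -0.2]
finger_gap: 0.034
grasp_force: 0.0
```

```bash
python3 go.py .470 .16 .1 .04; python3 - <<'E'
from h import *
np.set_printoptions(precision=4,suppress=True)
S=shot("side");T=shot("top")
for n,p in(("side",S),("top",T)):
    print(n)
    for b in blobs(p): 
        X=onz(p,b[0],.005)
        if b[1]<150 and .3<X[0]<.56 and abs(X[1])<.3: print(b[0],b[1],X,(lambda a,c:np.arctan2(*(a-c)[[1,0]])) (onz(p,b[0]-5*b[2],.005),onz(p,b[0]+5*b[2],.005)))
    m=bot.masks_of(p,"power_top"); print([(x["score"],onz(p,x["point"],.09)) for x in m])
o=np.hstack([cv2.resize(S["image"][100:340,150:350],(400,480),interpolation=3),cv2.resize(T["image"][90:330,150:350],(400,480),interpolation=3)])
cv2.imwrite("pics/r4.png",o[...,::-1])
E
```

```text
t 15.2 pos [0.4576 0.0588 0.1927] rpy [-3.1414e+00  2.7000e-03  5.2200e-02] F [ 0.3  0.3 -0.2] gap 0.034 gf 0.0
shift in present tool frame [ 0.0179 -0.1004  0.0927]  in target frame [ 0.0164 -0.1007  0.0927]  turn [-0.0002  0.0027  0.0122]
side
[298.6015 212.8008] 103 [ 0.4796 -0.048   0.005 ] -3.0780941762148366
[282.0871 238.2563] 114 [0.4636 0.0567 0.005 ] -2.938427145173412
[255.9134 262.9154] 130 [0.4698 0.1603 0.005 ] -3.0692921332694114
[(0.61, array([0.6045, 0.088 , 0.09  ]))]
top
[270.4431 221.6458] 82 [ 0.4793 -0.046   0.005 ] 0.015049668651290326
[(0.74, array([ 0.4951, -0.0447,  0.09  ])), (0.41, array([0.6452, 0.0625, 0.09  ])), (0.37, array([0.6752, 0.365 , 0.09  ]))]
```

View pics/r4.png

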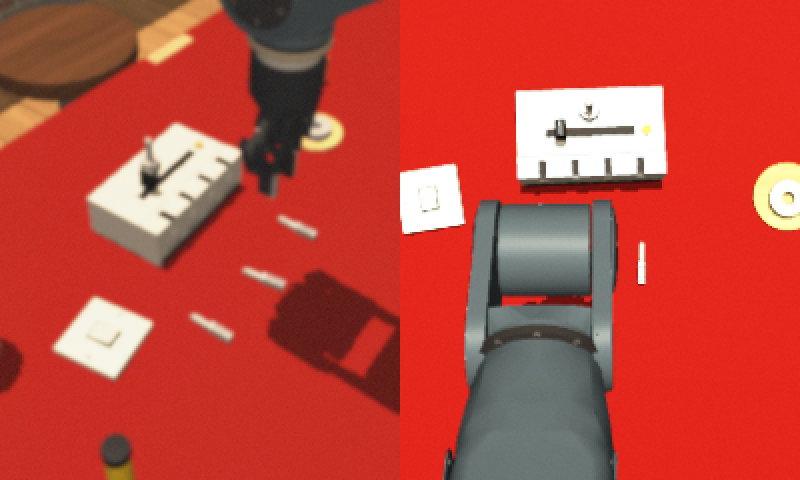

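The slide is at the off end (left on its track), and the barrels and ring have not moved. Taking the middle barrel (B) first.

Emit:
send_rows:
  targets:
    - [[0,0,0],[0,0,-0.103],0.4]
    - [[0,0,0],[0,0,0],0.4]

```text
clock: 15.6
position: [0.4627, 0.0586, 0.1927]
eef_rot: [-3.142, -0.0, 0.156]
contact_force: [-0.2, 0.4, -0.1]
finger_gap: 0.0338
grasp_force: 0.0
```

```bash
python3 go.py .452 .0555 .022 .155
```

```text
t 15.6 pos [0.4627 0.0586 0.1927] rpy [-3.1416e+00 -4.0000e-04  1.5640e-01] F [-0.2  0.4 -0.1] gap 0.0338 gf 0.0
shift in present tool frame [-0.0111  0.0015  0.1707]  in target frame [-0.011   0.0015  0.1707]  turn [-0.     -0.0004  0.0014]
```

Emit:
send_rows:
  targets:
    - [[-0.011,0.0015,0],[0,0,0],0.4]
    - [[0,0,0.04],[0,0,0],0.4]
    - [[0,0,0.04],[0,0,0],0.4]
    - [[0,0,0.04],[0,0,0],0.4]
    - [[0,0,0.03],[0,0,0],0.4]
    - [[0,0,0.013],[0,0,0],0.4]
    - [[0,0,0.004],[0,0,0],0.4]
    - [[0,0,0],[0,0,0],0.4]
    - [[0,0,0],[0,0,0],0.4]

```text
clock: 16.5
position: [0.4519, 0.0554, 0.027]
eef_rot: [3.141, -0.002, 0.154]
contact_force: [0.5, -0.4, 0.0]
finger_gap: 0.0346
grasp_force: 0.0
```

Emit:
send_rows:
  targets:
    - [[0,0,0],[0,0,0],0]
    - [[0,0,0],[0,0,0],0]
    - [[0,0,0],[0,0,0],0]
    - [[0,0,0],[0,0,0],0]
    - [[0,0,0],[0,0,0],0]
    - [[0,0,0],[0,0,0],0]
  force: 40

```text
clock: 17.1
position: [0.4517, 0.0554, 0.0267]
eef_rot: [3.141, -0.002, 0.155]
contact_force: [-1.1, 0.4, 9.2]
finger_gap: 0.0076
grasp_force: 39.2
```

Emit:
send_rows:
  targets:
    - [[0,0,0],[0,0,0],0.35]
    - [[0,0,0],[0,0,0],0.35]
    - [[0,0,0],[0,0,0],0.35]
    - [[0,0,0.003],[0,0,0],0.35]
    - [[0,0,0.001],[0,0,0],0.35]
    - [[0,0,0],[0,0,0],0.35]
    - [[0,0,0],[0,0,0],0.35]

```text
clock: 17.8
position: [0.451, 0.0554, 0.0217]
eef_rot: [-3.142, 0.0, 0.155]
contact_force: [-0.2, -1.0, -0.2]
finger_gap: 0.0298
grasp_force: 0.0
```

```bash
python3 go.py .452 .0555 .0215 .155; python3 - <<'E'
from h import *
S=shot("side")
cv2.imwrite("pics/r5.png",cv2.resize(S["image"][200:280,230:340],(660,480),interpolation=3)[...,::-1])
E
```

```text
t 17.8 pos [0.451  0.0554 0.0217] rpy [-3.1415e+00  2.0000e-04  1.5480e-01] F [-0.2 -1.  -0.2] gap 0.0298 gf 0.0
shift in present tool frame [0.001  0.0001 0.0002]  in target frame [0.001  0.0001 0.0002]  turn [-0.      0.0002 -0.0002]
```

View pics/r5.png

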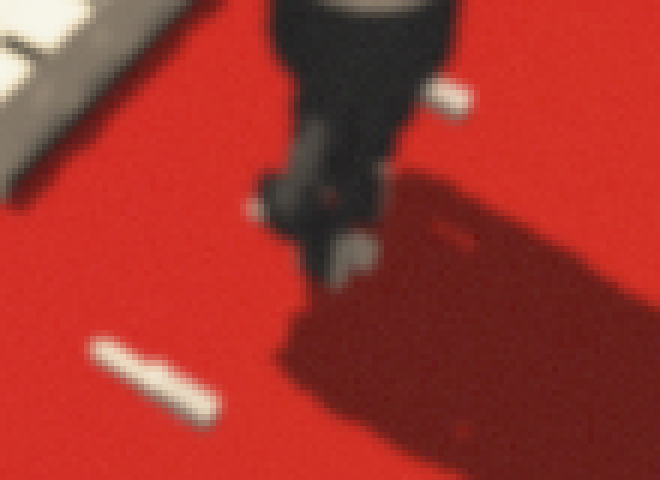

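The nose shows at (255,208) and the tail at (360,245), so the fingers straddle the barrel. Closing and lifting a little.

Emit:
send_rows:
  targets:
    - [[0,0,0],[0,0,0],0]
    - [[0,0,0],[0,0,0],0]
    - [[0,0,0],[0,0,0],0]
    - [[0,0,0],[0,0,0],0]
    - [[0,0,0],[0,0,0],0]
    - [[0,0,0],[0,0,0],0]

```text
clock: 18.45
position: [0.4511, 0.0554, 0.0219]
eef_rot: [3.142, -0.0, 0.155]
contact_force: [-1.6, -0.8, 6.2]
finger_gap: 0.0084
grasp_force: 40.9
```

Emit:
send_rows:
  targets:
    - [[0,0,-0.01],[0,0,0],0]
    - [[0,0,-0.025],[0,0,0],0]
    - [[0,0,0],[0,0,0],0]
    - [[0,0,0],[0,0,0],0]
  force: 60

```text
clock: 18.85
position: [0.4513, 0.0554, 0.0572]
eef_rot: [3.141, -0.001, 0.155]
contact_force: [-0.2, 0.4, -1.0]
finger_gap: 0.0078
grasp_force: 61.0
```

```bash
python3 go.py .54 .045 .0567 .052; python3 - <<'E'
from h import *
S=shot("side")
cv2.imwrite("pics/r6.png",cv2.resize(S["image"][190:270,220:330],(660,480),interpolation=3)[...,::-1])
E
```

```text
t 18.85 pos [0.4513 0.0554 0.0572] rpy [ 3.1414e+00 -1.2000e-03  1.5480e-01] F [-0.2  0.4 -1. ] gap 0.0078 gf 61.0
shift in present tool frame [0.086  0.024  0.0006]  in target frame [0.088  0.015  0.0005]  turn [ 1.000e-04 -1.200e-03  1.028e-01]
```

View pics/r6.png

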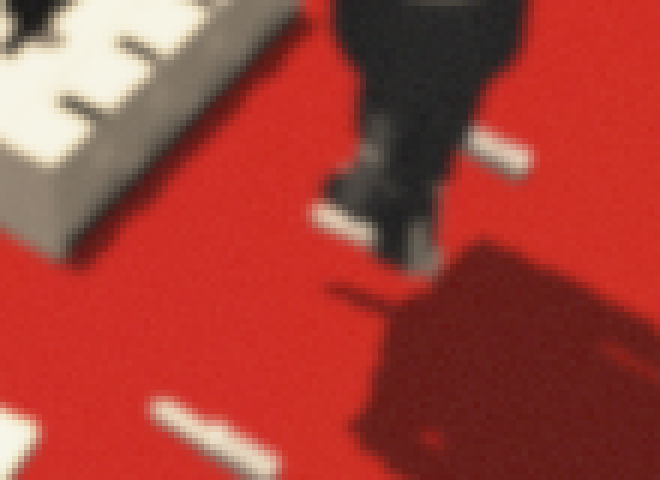

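The barrel is held level, nose toward the dock at (315,215). Aligning it with terminal 3.

Emit:
send_rows:
  targets:
    - [[0,0,0],[0,0,0.103],0]
    - [[0.02,0.004,0],[0,0,0],0]
    - [[0.02,0.004,0],[0,0,0],0]
    - [[0.02,0.004,0],[0,0,0],0]
    - [[0.02,0.003,0],[0,0,0],0]
    - [[0,0,0],[0,0,0],0]
    - [[0,0,0],[0,0,0],0]

```text
clock: 19.6
position: [0.5309, 0.0445, 0.0559]
eef_rot: [-3.141, 0.002, 0.052]
contact_force: [-0.6, -0.1, -0.0]
finger_gap: 0.0079
grasp_force: 61.0
```

```bash
python3 go.py .535 .0446 .0569 .052; python3 - <<'E'
from h import *
S=shot("side")
np.set_printoptions(precision=1,suppress=True)
c=np.array([np.cos(.052),np.sin(.052)]); P=bot.sense()["position"]
o=np.array([P[0],P[1]]); I=cv2.resize(S["image"][180:260,210:320],(660,480),interpolation=3)
def mk(X,col):
    u=(proj(S,X)-[210,180]+.5)*6-.5; cv2.circle(I,tuple(int(a) for a in u),3,col,-1)
mk([*(o+c*.042),.0401],(0,255,0)); mk([*(o+c*.016),.0401],(0,0,255)); mk([*(o-c*.016),.0401],(0,255,255)); mk([.5917,.0476,.04],(255,255,0)); mk([.5917,.0476,.062],(255,255,0))
cv2.imwrite("pics/r7.png",I[...,::-1])
E
```

```text
t 19.6 pos [0.5309 0.0445 0.0559] rpy [-3.1415e+00  1.9000e-03  5.1700e-02] F [-0.6 -0.1 -0. ] gap 0.0079 gf 61.0
shift in present tool frame [ 0.0041  0.0002 -0.001 ]  in target frame [ 0.0041  0.0002 -0.001 ]  turn [-0.0001  0.0019 -0.0003]
```

View pics/r7.png

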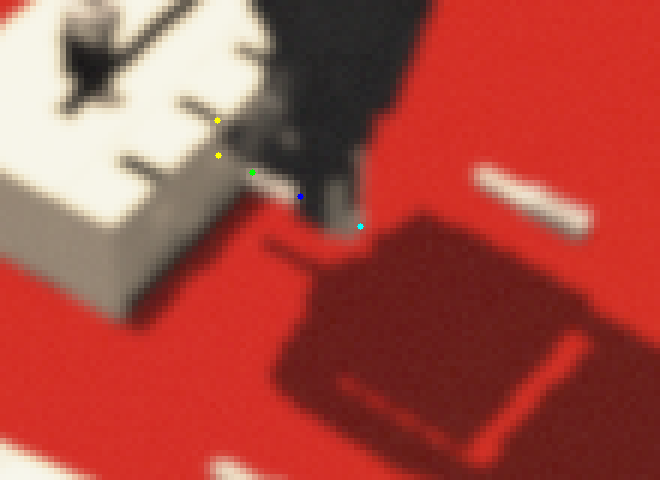

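The projected marks match the nose tip (252,172) and tail (360,226), and terminal 3's bar ends at the predicted edge. Advancing.

Emit:
send_rows:
  targets:
    - [[0.004,0,-0.001],[0,0,0],0]
    - [[0.004,0,0],[0,0,0],0]
    - [[0.004,0,0],[0,0,0],0]
    - [[0,0,0],[0,0,0],0]
    - [[0,0,0],[0,0,0],0]

```text
clock: 20.15
position: [0.5437, 0.0452, 0.0577]
eef_rot: [-3.142, 0.0, 0.052]
contact_force: [-0.2, 0.2, 0.4]
finger_gap: 0.0076
grasp_force: 61.0
```

```bash
python3 go.py .5497 .0454 .0569 .052
```

```text
t 20.15 pos [0.5437 0.0452 0.0577] rpy [-3.1416e+00  1.0000e-04  5.1800e-02] F [-0.2  0.2  0.4] gap 0.0076 gf 61.0
shift in present tool frame [0.006  0.0001 0.0008]  in target frame [0.006  0.0001 0.0008]  turn [-0.      0.0001 -0.0002]
```

Emit:
send_rows:
  targets:
    - [[0.003,0,0.0008],[0,0,0],0]
    - [[0.003,0,0],[0,0,0],0]
    - [[0.002,0,0],[0,0,0],0]
    - [[0,0,0],[0,0,0],0]
    - [[0,0,0],[0,0,0],0]

```text
clock: 20.65
position: [0.5518, 0.0456, 0.057]
eef_rot: [-3.142, 0.0, 0.052]
contact_force: [-0.5, -0.5, -0.7]
finger_gap: 0.0077
grasp_force: 61.0
```

Emit:
send_rows:
  targets:
    - [[0.002,0,0],[0,0,0],0]
    - [[0,0,0],[0,0,0],0]
    - [[0.002,0,0],[0,0,0],0]
    - [[0,0,0],[0,0,0],0]

```text
clock: 21.05
position: [0.556, 0.0458, 0.057]
eef_rot: [3.142, -0.0, 0.052]
contact_force: [0.3, 0.0, -0.1]
finger_gap: 0.0076
grasp_force: 61.0
```

No contact force 6 mm past the face, so the nose is in the bore. Continuing.

Emit:
send_rows:
  targets:
    - [[0.004,0,0],[0,0,0],0]
    - [[0.004,0,0],[0,0,0],0]
    - [[0.004,0,0],[0,0,0],0]
    - [[0.002,0,0],[0,0,0],0]
    - [[0,0,0],[0,0,0],0]
    - [[0,0,0],[0,0,0],0]

```text
clock: 21.65
position: [0.5696, 0.0465, 0.0569]
eef_rot: [-3.142, 0.0, 0.052]
contact_force: [0.0, 0.4, 0.3]
finger_gap: 0.0078
grasp_force: 61.0
```

Emit:
send_rows:
  targets:
    - [[0.002,0,0],[0,0,0],0]
    - [[0,0,0],[0,0,0],0]
    - [[0.002,0,0],[0,0,0],0]
    - [[0,0,0],[0,0,0],0]
    - [[0,0,0],[0,0,0],0]

```text
clock: 22.15
position: [0.5738, 0.0467, 0.057]
eef_rot: [-3.142, -0.0, 0.052]
contact_force: [-0.5, -0.4, -0.2]
finger_gap: 0.0075
grasp_force: 61.0
```

Emit:
send_rows:
  targets:
    - [[0.0015,0,0],[0,0,0],0]
    - [[0,0,0],[0,0,0],0]
    - [[0.0015,0,0],[0,0,0],0]
    - [[0,0,0],[0,0,0],0]

```text
clock: 22.55
position: [0.5751, 0.0468, 0.0567]
eef_rot: [-3.142, 0.004, 0.052]
contact_force: [-9.1, -1.5, 5.8]
finger_gap: 0.0076
grasp_force: 61.7
```

Emit:
send_rows:
  targets:
    - [[0.001,0,0],[0,0,0],0]
    - [[0,0,0],[0,0,0],0]
    - [[0.001,0,0],[0,0,0],0]
    - [[0,0,0],[0,0,0],0]

```text
clock: 22.95
position: [0.5786, 0.0464, 0.0571]
eef_rot: [3.141, 0.0, 0.052]
contact_force: [-2.4, -5.3, 1.4]
finger_gap: 0.0075
grasp_force: 61.3
```

Emit:
send_rows:
  targets:
    - [[0.0015,0,0],[0,0,0],0]
    - [[0,0,0],[0,0,0],0]
    - [[0,0,0],[0,0,0],0]

```text
clock: 23.25
position: [0.5787, 0.0464, 0.0569]
eef_rot: [3.141, 0.004, 0.052]
contact_force: [-9.4, -5.8, 7.5]
finger_gap: 0.0076
grasp_force: 62.0
```

```bash
cat > look.py <<'E'
import sys
from h import *
n,u0,v0,w,hh,name=sys.argv[1],*map(int,sys.argv[2:6]),sys.argv[6]
p=shot(n); k=min(800//w,600//hh); I=cv2.resize(p["image"][v0:v0+hh,u0:u0+w],(w*k,hh*k),interpolation=3)
for a in sys.argv[7:]:
    q=(proj(p,list(map(float,a.split(","))))-[u0,v0]+.5)*k-.5; cv2.circle(I,tuple(int(t) for t in q),3,(0,255,0),-1)
cv2.imwrite(f"pics/{name}.png",I[...,::-1])
E
python3 look.py side 200 160 110 80 r8 .5917,.0476,.04 .5757,.0468,.04 .5597,.0460,.04
```

```text
(no output)
```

View pics/r8.png

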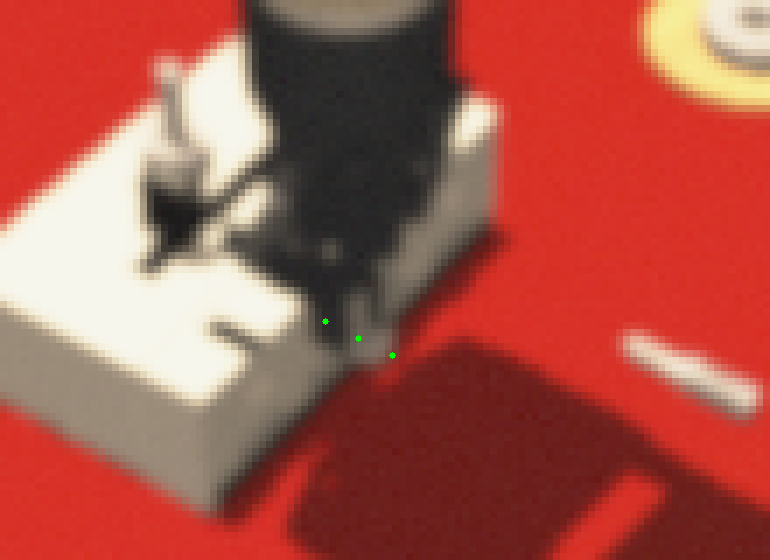

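Emit:
send_rows:
  targets:
    - [[0.001,0,0],[0,0,0],0]
    - [[0,0,0],[0,0,0],0]
    - [[0.001,0,0],[0,0,0],0]
    - [[0,0,0],[0,0,0],0]
    - [[0,0,0],[0,0,0],0]

```text
clock: 23.8
position: [0.579, 0.0464, 0.0567]
eef_rot: [3.141, 0.008, 0.052]
contact_force: [-19.5, -7.1, 13.8]
finger_gap: 0.0077
grasp_force: 62.9
```

A firm stop, consistent with the shoulder being home. Releasing and backing away.

Emit:
send_rows:
  targets:
    - [[-0.002,0,0],[0,0,0],0]
    - [[0,0,0],[0,0,0],0.25]
    - [[0,0,0],[0,0,0],0.25]
    - [[0,0,0],[0,0,0],0.25]
    - [[0,0,0],[0,0,0],0.25]
    - [[0,0,-0.02],[0,0,0],0.25]
    - [[0,0,-0.04],[0,0,0],0.25]
    - [[0,0,-0.04],[0,0,0],0.25]
    - [[-0.04,-0.03,0],[0,0,0],0.4]
    - [[-0.04,-0.04,0],[0,0,0],0.4]
    - [[-0.03,-0.04,0],[0,0,0],0.4]
    - [[0,0,0],[0,0,0],0.4]

```text
clock: 25.0
position: [0.4666, 0.1499, 0.1573]
eef_rot: [-3.141, 0.0, 0.055]
contact_force: [1.3, -0.6, 0.0]
finger_gap: 0.0342
grasp_force: 0.0
```

```bash
cat > bar.py <<'E'
from h import *
np.set_printoptions(precision=4,suppress=True)
for n in("side","top"):
    p=shot(n); print(n)
    for b in blobs(p):
        X=onz(p,b[0],.005)
        if b[1]<150 and .3<X[0]<.56 and abs(X[1])<.3: print(b[0],b[1],X,(lambda a,c:np.arctan2(*(a-c)[[1,0]])%np.pi) (onz(p,b[0]-5*b[2],.005),onz(p,b[0]+5*b[2],.005)))
E
python3 bar.py; python3 go.py .4585 .1602 .022 .045;python3 look.py side 180 160 160 120 r9 .5917,.0476,.04 .5597,.0460,.04
```

```text
side
[298.6226 212.8168] 104 [ 0.4795 -0.048   0.005 ] 0.06183873174984811
[254.979  262.4517] 119 [0.4724 0.1606 0.005 ] 0.05988404121002944
top
[270.4486 221.614 ] 82 [ 0.4793 -0.046   0.005 ] 0.01552903432976824
[215.7335 215.8025] 13 [0.4923 0.1066 0.005 ] 0.23649514185628087
t 25.1 pos [0.4698 0.1477 0.1575] rpy [-3.1413e+00 -1.7000e-03  5.3800e-02] F [ 0.6  0.5 -0.8] gap 0.0342 gf 0.0
shift in present tool frame [-0.0108 -0.013   0.1355]  in target frame [-0.0107 -0.013   0.1355]  turn [-0.0003 -0.0017  0.0088]
```

View pics/r9.png

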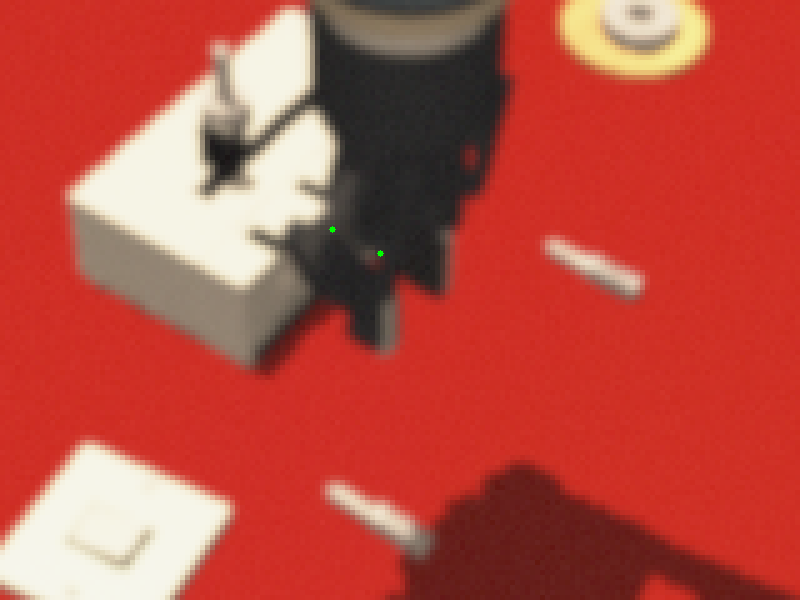

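The inserted barrel is hidden behind the gripper. Barrel C lies at (375,515), unmoved apart from shadow on its tail. Picking it.

Emit:
send_rows:
  targets:
    - [[-0.011,-0.0125,0],[0,0,0],0.4]
    - [[0,0,0.04],[0,0,0],0.4]
    - [[0,0,0.04],[0,0,0],0.4]
    - [[0,0,0.03],[0,0,0],0.4]
    - [[0,0,0.015],[0,0,0],0.4]
    - [[0,0,0.006],[0,0,0],0.35]
    - [[0,0,0.0045],[0,0,0],0.35]
    - [[0,0,0],[0,0,0],0.35]
    - [[0,0,0],[0,0,0],0.35]

```text
clock: 26.05
position: [0.4584, 0.1588, 0.0222]
eef_rot: [-3.141, -0.001, 0.052]
contact_force: [-0.5, 0.0, -0.4]
finger_gap: 0.0297
grasp_force: 0.0
```

```bash
python3 go.py .4585 .1604 .0217 .05
```

```text
t 26.05 pos [0.4584 0.1588 0.0222] rpy [-3.1413e+00 -1.3000e-03  5.1600e-02] F [-0.5  0.  -0.4] gap 0.0297 gf 0.0
shift in present tool frame [ 0.0002 -0.0016  0.0005]  in target frame [ 0.0002 -0.0016  0.0005]  turn [-0.0003 -0.0013  0.0016]
```

Emit:
send_rows:
  targets:
    - [[0,-0.0016,0.0005],[0,0,0],0.35]
    - [[0,0,0],[0,0,0],0.35]
    - [[0,0,0],[0,0,0],0]
    - [[0,0,0],[0,0,0],0]
    - [[0,0,0],[0,0,0],0]
    - [[0,0,0],[0,0,0],0]
    - [[0,0,0],[0,0,0],0]
    - [[0,0,0],[0,0,0],0]
  force: 40

```text
clock: 26.85
position: [0.458, 0.1604, 0.0213]
eef_rot: [-3.141, -0.0, 0.052]
contact_force: [-0.5, 0.5, 6.6]
finger_gap: 0.0089
grasp_force: 41.0
```

Emit:
send_rows:
  targets:
    - [[0,0,-0.01],[0,0,0],0]
    - [[0,0,-0.0255],[0,0,0],0]
    - [[0,0,0],[0,0,0],0]
    - [[0,0,0],[0,0,0],0]
  force: 60

```text
clock: 27.25
position: [0.4581, 0.1604, 0.057]
eef_rot: [-3.141, -0.001, 0.052]
contact_force: [-0.3, -0.5, -0.7]
finger_gap: 0.0078
grasp_force: 61.1
```

```bash
python3 go.py .5304 .0885 .057 .052; python3 - <<'E'
from h import *
p=shot("top")
for b in blobs(p):
    X=onz(p,b[0],.04)
    if b[1]<150 and .4<X[0]<.6 and abs(X[1])<.3: print(b[0],b[1],X.round(4))
E
```

```text
t 27.25 pos [0.4581 0.1604 0.057 ] rpy [-3.1414e+00 -1.2000e-03  5.1800e-02] F [-0.3 -0.5 -0.7] gap 0.0078 gf 61.1
shift in present tool frame [0.0685 0.0755 0.0001]  in target frame [ 0.0685  0.0755 -0.    ]  turn [-0.0002 -0.0012 -0.0002]
[205.98067633 211.17753623] 14 [0.5016 0.1306 0.04  ]
[270.45012932 221.61542786] 82 [ 0.477  -0.0448  0.04  ]
```

Emit:
send_rows:
  targets:
    - [[0.012,0.015,0],[0,0,0],0]
    - [[0.014,0.015,0],[0,0,0],0]
    - [[0.014,0.015,0],[0,0,0],0]
    - [[0.014,0.015,0],[0,0,0],0]
    - [[0.0145,0.0155,0],[0,0,0],0]
    - [[0,0,0],[0,0,0],0]
    - [[0,0,0],[0,0,0],0]
    - [[0,0,0],[0,0,0],0]

```text
clock: 28.1
position: [0.5293, 0.0889, 0.056]
eef_rot: [-3.142, 0.001, 0.052]
contact_force: [-0.5, -0.0, 0.0]
finger_gap: 0.0077
grasp_force: 61.1
```

```bash
python3 go.py .5474 .0894 .0567 .052
```

```text
t 28.1 pos [0.5293 0.0889 0.056 ] rpy [-3.1415e+00  1.4000e-03  5.2200e-02] F [-0.5 -0.   0. ] gap 0.0077 gf 61.1
shift in present tool frame [ 0.0181  0.0005 -0.0007]  in target frame [ 0.0181  0.0004 -0.0007]  turn [-0.      0.0014  0.0002]
```

Emit:
send_rows:
  targets:
    - [[0.005,0.0004,0],[0,0,0],0]
    - [[0.005,0,0],[0,0,0],0]
    - [[0.004,0,0],[0,0,0],0]
    - [[0,0,0],[0,0,0],0]
    - [[0,0,0],[0,0,0],0]

```text
clock: 28.6
position: [0.5441, 0.0889, 0.0564]
eef_rot: [-3.142, 0.0, 0.052]
contact_force: [-0.5, -0.3, 0.8]
finger_gap: 0.0077
grasp_force: 61.1
```

Emit:
send_rows:
  targets:
    - [[0.003,0,0],[0,0,0],0]
    - [[0,0,0],[0,0,0],0]
    - [[0.003,0,0],[0,0,0],0]
    - [[0,0,0],[0,0,0],0]
    - [[0,0,0],[0,0,0],0]

```text
clock: 29.1
position: [0.5501, 0.0891, 0.0565]
eef_rot: [-3.142, 0.0, 0.052]
contact_force: [-0.5, 0.6, 0.7]
finger_gap: 0.0081
grasp_force: 61.1
```

```bash
python3 go.py .5734 .0907 .057 .052
```

```text
t 29.1 pos [0.5501 0.0891 0.0565] rpy [-3.1416e+00  1.0000e-04  5.1700e-02] F [-0.5  0.6  0.7] gap 0.0081 gf 61.1
shift in present tool frame [ 0.0233 -0.0004 -0.0005]  in target frame [ 0.0233 -0.0004 -0.0005]  turn [-0.      0.0001 -0.0003]
```

Emit:
send_rows:
  targets:
    - [[0.003,-0.0003,-0.0004],[0,0,0],0]
    - [[0,0,0],[0,0,0],0]
    - [[0.003,0,0],[0,0,0],0]
    - [[0,0,0],[0,0,0],0]

```text
clock: 29.5
position: [0.5565, 0.0897, 0.0569]
eef_rot: [-3.142, -0.0, 0.052]
contact_force: [-0.3, 0.6, -0.6]
finger_gap: 0.0075
grasp_force: 61.1
```

Emit:
send_rows:
  targets:
    - [[0.004,0,0],[0,0,0],0]
    - [[0,0,0],[0,0,0],0]
    - [[0.004,0,0],[0,0,0],0]
    - [[0,0,0],[0,0,0],0]
    - [[0.004,0,0],[0,0,0],0]
    - [[0,0,0],[0,0,0],0]

```text
clock: 30.1
position: [0.5686, 0.0904, 0.0569]
eef_rot: [3.142, -0.001, 0.052]
contact_force: [0.4, 0.8, -0.1]
finger_gap: 0.0076
grasp_force: 61.1
```

Emit:
send_rows:
  targets:
    - [[0.002,0,0],[0,0,0],0]
    - [[0,0,0],[0,0,0],0]
    - [[0.002,0,0],[0,0,0],0]
    - [[0,0,0],[0,0,0],0]
    - [[0.0015,0,0],[0,0,0],0]
    - [[0,0,0],[0,0,0],0]

```text
clock: 30.7
position: [0.5728, 0.0906, 0.0566]
eef_rot: [3.142, 0.002, 0.052]
contact_force: [-4.5, -1.4, 2.2]
finger_gap: 0.008
grasp_force: 61.2
```

Emit:
send_rows:
  targets:
    - [[0.0015,0,0],[0,0,0],0]
    - [[0,0,0],[0,0,0],0]
    - [[0.001,0,0],[0,0,0],0]
    - [[0,0,0],[0,0,0],0]

```text
clock: 31.1
position: [0.5758, 0.0903, 0.0566]
eef_rot: [3.141, 0.001, 0.052]
contact_force: [-2.6, -5.3, -2.5]
finger_gap: 0.0074
grasp_force: 60.8
```

Emit:
send_rows:
  targets:
    - [[0.001,0,0],[0,0,0],0]
    - [[0,0,0],[0,0,0],0]
    - [[0.001,0,0],[0,0,0],0]
    - [[0,0,0],[0,0,0],0]
    - [[0.001,0,0],[0,0,0],0]
    - [[0,0,0],[0,0,0],0]

```text
clock: 31.7
position: [0.5768, 0.0903, 0.0564]
eef_rot: [3.141, 0.006, 0.052]
contact_force: [-13.5, -6.5, 5.0]
finger_gap: 0.0078
grasp_force: 61.9
```

Emit:
send_rows:
  targets:
    - [[0.001,0,0],[0,0,0],0]
    - [[0,0,0],[0,0,0],0]
    - [[-0.002,0,0],[0,0,0],0]
    - [[0,0,0],[0,0,0],0.22]
    - [[0,0,0],[0,0,0],0.22]
    - [[0,0,0],[0,0,0],0.22]
    - [[0,0,0],[0,0,0],0.22]
    - [[0,0,-0.02],[0,0,0],0.22]
    - [[0,0,-0.04],[0,0,0],0.22]
    - [[0,0,-0.04],[0,0,0],0.22]
    - [[0,0,-0.02],[0,0,0],0.22]

```text
clock: 32.8
position: [0.5797, 0.0912, 0.1807]
eef_rot: [-3.141, -0.006, 0.052]
contact_force: [0.4, -0.3, 0.0]
finger_gap: 0.0183
grasp_force: 0.0
```

Emit:
send_rows:
  targets:
    - [[-0.035,0.04,0],[0,0,0],0.4]
    - [[-0.035,0.04,0],[0,0,0],0.4]
    - [[-0.035,0.04,0],[0,0,0],0.4]
    - [[0,0,0],[0,0,0],0.4]
    - [[0,0,0],[0,0,0],0.4]

```text
clock: 33.3
position: [0.4858, -0.0275, 0.1776]
eef_rot: [3.142, -0.002, 0.05]
contact_force: [-0.2, 0.4, 0.3]
finger_gap: 0.0339
grasp_force: 0.0
```

```bash
python3 bar.py; python3 go.py .468 -.0475 .022 .04;python3 look.py side 200 160 133 100 r10 .5917,.0476,.04 .5597,.0460,.04 .5894,.0915,.04 .5574,.0898,.04
```

```text
side
[296.8335 212.011 ] 83 [ 0.4852 -0.0476  0.005 ] 0.04820083127249308
top
t 33.4 pos [ 0.4863 -0.0265  0.1772] rpy [ 3.1416e+00 -1.6000e-03  5.2100e-02] F [ 0.8 -0.4  0.5] gap 0.0343 gf 0.0
shift in present tool frame [-0.0196  0.02    0.1552]  in target frame [-0.0191  0.0203  0.1552]  turn [-0.     -0.0016  0.0121]
```

View pics/r10.png

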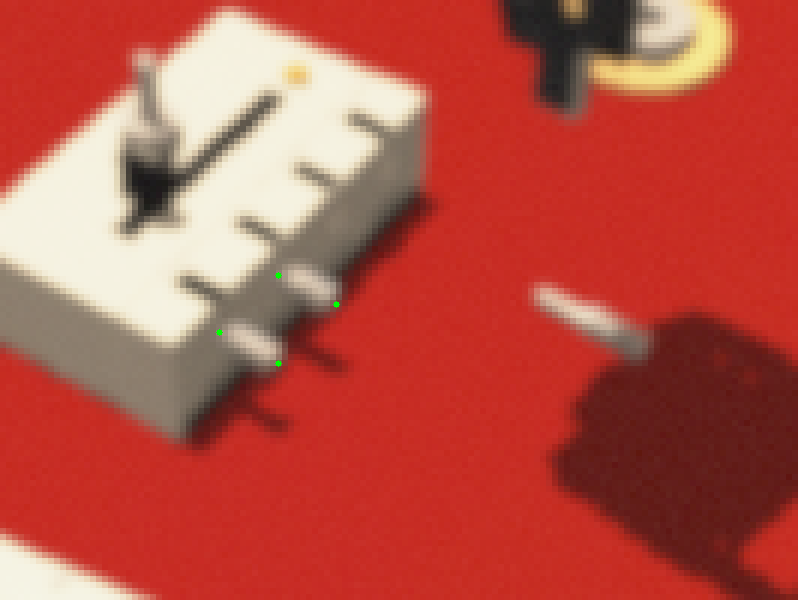

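Both barrels sit in terminals 3 and 4, shoulder and tail on the predicted marks. Now barrel A.

Emit:
send_rows:
  targets:
    - [[-0.0193,0.0203,0],[0,0,0.012],0.4]
    - [[0,0,0.04],[0,0,0],0.4]
    - [[0,0,0.04],[0,0,0],0.4]
    - [[0,0,0.04],[0,0,0],0.4]
    - [[0,0,0.02],[0,0,0],0.4]
    - [[0,0,0.01],[0,0,0],0.35]
    - [[0,0,0.0045],[0,0,0],0.35]
    - [[0,0,0],[0,0,0],0.35]
    - [[0,0,0],[0,0,0],0.35]

```text
clock: 34.35
position: [0.4678, -0.0482, 0.0233]
eef_rot: [3.141, -0.002, 0.04]
contact_force: [0.4, -0.1, -0.6]
finger_gap: 0.0298
grasp_force: 0.0
```

```bash
python3 go.py .468 -.0475 .0215 .04
```

```text
t 34.35 pos [ 0.4678 -0.0482  0.0233] rpy [ 3.1412e+00 -1.7000e-03  4.0200e-02] F [ 0.4 -0.1 -0.6] gap 0.0298 gf 0.0
shift in present tool frame [ 0.0002 -0.0007  0.0018]  in target frame [ 0.0002 -0.0007  0.0018]  turn [ 0.0004 -0.0017  0.0002]
```

Emit:
send_rows:
  targets:
    - [[0,-0.0007,0.001],[0,0,0],0.35]
    - [[0,0,0],[0,0,0],0.35]
    - [[0,0,0],[0,0,0],0]
    - [[0,0,0],[0,0,0],0]
    - [[0,0,0],[0,0,0],0]
    - [[0,0,0],[0,0,0],0]
    - [[0,0,0],[0,0,0],0]
    - [[0,0,0],[0,0,0],0]
  force: 40

```text
clock: 35.15
position: [0.4672, -0.0476, 0.0218]
eef_rot: [3.142, -0.0, 0.04]
contact_force: [-1.7, 1.0, 6.4]
finger_gap: 0.0084
grasp_force: 40.8
```

Emit:
send_rows:
  targets:
    - [[0,0,-0.01],[0,0,0],0]
    - [[0,0,-0.0255],[0,0,0],0]
    - [[0,0,0],[0,0,-0.012],0]
    - [[0,0,0],[0,0,0],0]
  force: 60

```text
clock: 35.55
position: [0.4673, -0.0476, 0.0574]
eef_rot: [3.141, -0.001, 0.052]
contact_force: [-1.2, 0.9, -0.9]
finger_gap: 0.0074
grasp_force: 61.0
```

```bash
python3 go.py .5372 -.0434 .057 .052
```

```text
t 35.55 pos [ 0.4673 -0.0476  0.0574] rpy [ 3.1413e+00 -1.2000e-03  5.2200e-02] F [-1.2  0.9 -0.9] gap 0.0074 gf 61.0
shift in present tool frame [ 0.0701 -0.0006  0.0005]  in target frame [ 0.0701 -0.0006  0.0004]  turn [ 0.0003 -0.0012  0.0002]
```

Emit:
send_rows:
  targets:
    - [[0.015,-0.0006,0],[0,0,0],0]
    - [[0.02,0,0],[0,0,0],0]
    - [[0.02,0,0],[0,0,0],0]
    - [[0.015,0,0],[0,0,0],0]
    - [[0,0,0],[0,0,0],0]
    - [[0,0,0],[0,0,0],0]
    - [[0,0,0],[0,0,0],0]

```text
clock: 36.25
position: [0.5358, -0.0433, 0.0564]
eef_rot: [-3.141, 0.001, 0.052]
contact_force: [0.5, 0.4, -0.2]
finger_gap: 0.0075
grasp_force: 61.0
```

```bash
python3 go.py .5542 -.0425 .0568 .052
```

```text
t 36.25 pos [ 0.5358 -0.0433  0.0564] rpy [-3.1413e+00  1.5000e-03  5.1800e-02] F [ 0.5  0.4 -0.2] gap 0.0075 gf 61.0
shift in present tool frame [ 0.0184  0.0002 -0.0004]  in target frame [ 0.0184  0.0002 -0.0004]  turn [-0.0003  0.0015 -0.0002]
```

Emit:
send_rows:
  targets:
    - [[0.005,0,0],[0,0,0],0]
    - [[0.005,0,0],[0,0,0],0]
    - [[0.005,0,0],[0,0,0],0]
    - [[0,0,0],[0,0,0],0]
    - [[0,0,0],[0,0,0],0]

```text
clock: 36.75
position: [0.5519, -0.0425, 0.0568]
eef_rot: [-3.142, 0.0, 0.052]
contact_force: [0.1, 0.1, -0.2]
finger_gap: 0.0075
grasp_force: 61.0
```

```bash
python3 go.py .5652 -.0419 .0568 .052
```

```text
t 36.75 pos [ 0.5519 -0.0425  0.0568] rpy [-3.1416e+00  1.0000e-04  5.1900e-02] F [ 0.1  0.1 -0.2] gap 0.0075 gf 61.0
shift in present tool frame [0.0133 0.0001 0.    ]  in target frame [0.0133 0.0001 0.    ]  turn [-0.      0.0001 -0.0001]
```

Emit:
send_rows:
  targets:
    - [[0.003,0,0],[0,0,0],0]
    - [[0,0,0],[0,0,0],0]
    - [[0.003,0,0],[0,0,0],0]
    - [[0,0,0],[0,0,0],0]
    - [[0.003,0,0],[0,0,0],0]
    - [[0,0,0],[0,0,0],0]

```text
clock: 37.35
position: [0.5612, -0.0421, 0.0569]
eef_rot: [3.142, -0.0, 0.052]
contact_force: [-0.6, -1.1, -0.1]
finger_gap: 0.0076
grasp_force: 61.0
```

Emit:
send_rows:
  targets:
    - [[0.004,0,0],[0,0,0],0]
    - [[0,0,0],[0,0,0],0]
    - [[0.004,0,0],[0,0,0],0]
    - [[0,0,0],[0,0,0],0]
    - [[0.004,0,0],[0,0,0],0]
    - [[0,0,0],[0,0,0],0]

```text
clock: 37.95
position: [0.5734, -0.0415, 0.057]
eef_rot: [3.142, -0.0, 0.052]
contact_force: [0.7, 0.2, -0.1]
finger_gap: 0.0078
grasp_force: 61.0
```

Emit:
send_rows:
  targets:
    - [[0.002,0,0],[0,0,0],0]
    - [[0,0,0],[0,0,0],0]
    - [[0.002,0,0],[0,0,0],0]
    - [[0,0,0],[0,0,0],0]
    - [[0.001,0,0],[0,0,0],0]
    - [[0,0,0],[0,0,0],0]

```text
clock: 38.55
position: [0.578, -0.0412, 0.0569]
eef_rot: [3.142, -0.0, 0.052]
contact_force: [-0.5, 0.6, -0.5]
finger_gap: 0.0077
grasp_force: 61.0
```

Emit:
send_rows:
  targets:
    - [[0.0015,0,0],[0,0,0],0]
    - [[0,0,0],[0,0,0],0]
    - [[0.0015,0,0],[0,0,0],0]
    - [[0,0,0],[0,0,0],0]
    - [[0.001,0,0],[0,0,0],0]
    - [[0,0,0],[0,0,0],0]

```text
clock: 39.15
position: [0.5809, -0.041, 0.0566]
eef_rot: [-3.141, 0.003, 0.052]
contact_force: [-5.7, -1.1, 2.6]
finger_gap: 0.0077
grasp_force: 61.4
```

Emit:
send_rows:
  targets:
    - [[0.001,0,0],[0,0,0],0]
    - [[0,0,0],[0,0,0],0]
    - [[0.001,0,0],[0,0,0],0]
    - [[0,0,0],[0,0,0],0]
    - [[0.001,0,0],[0,0,0],0]
    - [[0,0,0],[0,0,0],0]

```text
clock: 39.75
position: [0.5847, -0.0414, 0.0569]
eef_rot: [3.141, 0.0, 0.052]
contact_force: [-2.8, -5.3, 0.6]
finger_gap: 0.0076
grasp_force: 61.2
```

Emit:
send_rows:
  targets:
    - [[0.001,0,0],[0,0,0],0]
    - [[0,0,0],[0,0,0],0]
    - [[0.001,0,0],[0,0,0],0]
    - [[0,0,0],[0,0,0],0]
    - [[0.001,0,0],[0,0,0],0]
    - [[0,0,0],[0,0,0],0]

```text
clock: 40.35
position: [0.585, -0.0414, 0.0567]
eef_rot: [3.141, 0.007, 0.052]
contact_force: [-18.2, -7.2, 13.1]
finger_gap: 0.0075
grasp_force: 62.8
```

Emit:
send_rows:
  targets:
    - [[0.0005,0,0],[0,0,0],0]
    - [[0,0,0],[0,0,0],0]
    - [[-0.002,0,0],[0,0,0],0]
    - [[0,0,0],[0,0,0],0.25]
    - [[0,0,0],[0,0,0],0.25]
    - [[0,0,0],[0,0,0],0.25]
    - [[0,0,0],[0,0,0],0.25]
    - [[0,0,-0.02],[0,0,0],0.25]
    - [[0,0,-0.04],[0,0,0],0.25]
    - [[0,0,-0.04],[0,0,0],0.25]
    - [[0,0,0],[0,0,0],0.45]

```text
clock: 41.45
position: [0.5891, -0.0411, 0.1623]
eef_rot: [3.14, -0.009, 0.052]
contact_force: [0.4, -0.1, -0.3]
finger_gap: 0.0345
grasp_force: 0.0
```

```bash
python3 go.py .651 .0687 .16 .052
```

```text
t 41.45 pos [ 0.5891 -0.0411  0.1623] rpy [ 3.1398 -0.0093  0.0519] F [ 0.4 -0.1 -0.3] gap 0.0345 gf 0.0
shift in present tool frame [ 0.0675 -0.1064  0.0027]  in target frame [ 0.0675 -0.1064  0.0023]  turn [ 0.0018 -0.0093 -0.0002]
```

Emit:
send_rows:
  targets:
    - [[0.011,-0.0178,0],[0,0,0],0.45]
    - [[0.011,-0.0178,0],[0,0,0],0.45]
    - [[0.011,-0.0178,0],[0,0,0],0.45]
    - [[0.011,-0.0178,0],[0,0,0],0.45]
    - [[0.011,-0.0178,0],[0,0,0],0.45]
    - [[0.0125,-0.0174,0],[0,0,0],0.45]
    - [[0,0,0],[0,0,0],0.45]
    - [[0,0,0],[0,0,0],0.45]

```text
clock: 42.25
position: [0.648, 0.069, 0.1563]
eef_rot: [3.142, 0.001, 0.052]
contact_force: [-1.0, 0.5, -0.4]
finger_gap: 0.0381
grasp_force: 0.0
```

```bash
python3 go.py .6515 .0687 .0915 .052;python3 look.py side 200 140 160 120 r11 .5917,.0476,.04 .5597,.0460,.04 .5894,.0915,.04 .5574,.0898,.04 .5962,-.0403,.04 .5642,-.042,.04
```

```text
t 42.25 pos [0.648  0.069  0.1563] rpy [3.1415e+00 5.0000e-04 5.2500e-02] F [-1.   0.5 -0.4] gap 0.0381 gf 0.0
shift in present tool frame [0.0035 0.0005 0.0648]  in target frame [0.0035 0.0005 0.0648]  turn [0.0001 0.0005 0.0005]
```

View pics/r11.png

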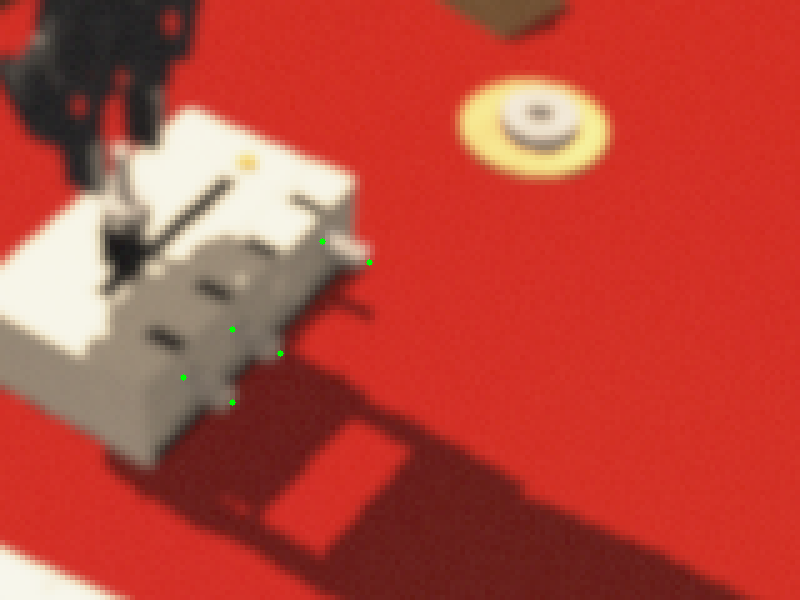

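All three barrels are in, their tails on the marks, and the ring is on the coaster. Now grip the slide and bring it back to on.

Emit:
send_rows:
  targets:
    - [[0.0035,0,0.02],[0,0,0],0.45]
    - [[0,0,0.02],[0,0,0],0.45]
    - [[0,0,0.015],[0,0,0],0.45]
    - [[0,0,0.01],[0,0,0],0.45]
    - [[0,0,0],[0,0,0],0.45]
    - [[0,0,0],[0,0,0],0]
    - [[0,0,0],[0,0,0],0]
    - [[0,0,0],[0,0,0],0]
    - [[0,0,0],[0,0,0],0]
    - [[0,0,0],[0,0,0],0]
    - [[0,0,0],[0,0,0],0]
  force: 25

```text
clock: 43.4
position: [0.6522, 0.0687, 0.0929]
eef_rot: [3.141, -0.001, 0.052]
contact_force: [-1.3, -5.1, 6.9]
finger_gap: 0.0134
grasp_force: 29.6
```

Emit:
send_rows:
  targets:
    - [[0,0.005,0],[0,0,0],0]
    - [[0,0.01,0],[0,0,0],0]
    - [[0,0.01,0],[0,0,0],0]
    - [[0,0.01,0],[0,0,0],0]
    - [[0,0.01,0],[0,0,0],0]
    - [[0,0.01,0],[0,0,0],0]
    - [[0,0.01,0],[0,0,0],0]
    - [[0,0.008,0],[0,0,0],0]
    - [[0,0.003,0],[0,0,0],0]
    - [[0,0,0],[0,0,0],0]
    - [[0,0,0],[0,0,0],0]

```text
clock: 44.5
position: [0.6568, -0.0072, 0.093]
eef_rot: [3.141, -0.003, 0.052]
contact_force: [2.1, -1.9, 5.9]
finger_gap: 0.0133
grasp_force: 29.5
```

Emit:
send_rows:
  targets:
    - [[0,0.002,0],[0,0,0],0]
    - [[0,0.002,0],[0,0,0],0]
    - [[0,0.001,0],[0,0,0],0]
    - [[0,0,0],[0,0,0],0]
    - [[0,0,0],[0,0,0],0]

```text
clock: 45.0
position: [0.657, -0.0113, 0.0929]
eef_rot: [-3.141, -0.003, 0.052]
contact_force: [3.3, 2.7, 5.6]
finger_gap: 0.0134
grasp_force: 29.5
```

Emit:
send_rows:
  targets:
    - [[0,0.001,0],[0,0,0],0]
    - [[0,0.001,0],[0,0,0],0]
    - [[0,0,0],[0,0,0],0]

```text
clock: 45.3
position: [0.657, -0.0116, 0.0929]
eef_rot: [-3.139, -0.003, 0.052]
contact_force: [2.8, 12.8, 5.8]
finger_gap: 0.0136
grasp_force: 29.7
```

Travel was 80 mm and it stopped against the on end. Releasing, then locating the ring.

Emit:
send_rows:
  targets:
    - [[0,-0.002,0],[0,0,0],0]
    - [[0,0,0],[0,0,0],0.4]
    - [[0,0,0],[0,0,0],0.4]
    - [[0,0,0],[0,0,0],0.4]
    - [[0,0,-0.03],[0,0,0],0.6]
    - [[0,0,-0.04],[0,0,0],0.7]
    - [[0,0,-0.03],[0,0,0],0.75]
    - [[0,0,0],[0,0,0],0.75]
    - [[0,0,0],[0,0,0],0.75]

```text
clock: 46.2
position: [0.6558, -0.0119, 0.192]
eef_rot: [3.142, -0.0, 0.052]
contact_force: [-0.1, 0.3, -1.0]
finger_gap: 0.0642
grasp_force: 0.0
```

```bash
cat > ring.py <<'E'
from h import *
np.set_printoptions(precision=4,suppress=True)
for n in("side","top"):
    p=shot(n)
    for q,z in(("lock_ring",.016),("coaster",.006)):
        for a in bot.masks_of(p,q)[:2]:
            m=a["region"].astype(np.uint8); c=max(cv2.findContours(m,0,2)[0],key=cv2.contourArea)
            (x,y),r,_=cv2.fitEllipse(c) if len(c)>5 else (a["point"],0,0)
            print(n,q,a["score"],m.sum(),onz(p,(x,y),z),r)
E
python3 ring.py; python3 go.py .577 -.247 .16 .052
```

```text
side lock_ring 0.63 3146 [0.6666 0.0237 0.016 ] (50.038814544677734, 78.84651184082031)
side lock_ring 0.45 135 [ 0.5712 -0.2444  0.016 ] (10.440021514892578, 14.842889785766602)
side coaster 0.85 250 [ 0.5731 -0.2461  0.006 ] (17.09393882751465, 27.1375675201416)
top lock_ring 0.59 260 [ 0.5731 -0.2459  0.016 ] (18.036663055419922, 18.38613510131836)
top coaster 0.71 647 [ 0.5771 -0.2478  0.006 ] (32.74385070800781, 33.5688362121582)
t 46.5 pos [ 0.6556 -0.0117  0.1909] rpy [-3.1414e+00  1.6000e-03  5.1800e-02] F [ 0.7  0.6 -0.3] gap 0.0641 gf 0.0
shift in present tool frame [-0.0906  0.2309  0.031 ]  in target frame [-0.0907  0.2309  0.0309]  turn [-0.0002  0.0016 -0.0002]
```

Emit:
send_rows:
  targets:
    - [[-0.0105,0.0256,0],[0,0,0],0.75]
    - [[-0.0105,0.0256,0],[0,0,0],0.75]
    - [[-0.0105,0.0256,0],[0,0,0],0.75]
    - [[-0.0105,0.0256,0],[0,0,0],0.75]
    - [[-0.0105,0.0256,0],[0,0,0],0.75]
    - [[-0.0105,0.0256,0],[0,0,0],0.75]
    - [[-0.0105,0.0256,0],[0,0,0],0.75]
    - [[-0.0105,0.0256,0],[0,0,0],0.75]
    - [[-0.0105,0.0258,0],[0,0,0],0.75]
    - [[0,0,0],[0,0,0],0.75]
    - [[0,0,0],[0,0,0],0.75]

```text
clock: 47.6
position: [0.5733, -0.247, 0.1915]
eef_rot: [-3.141, 0.0, 0.051]
contact_force: [-0.2, -0.0, 1.3]
finger_gap: 0.0642
grasp_force: 0.0
```

```bash
python3 ring.py; python3 go.py .573 -.2465 .0225 .052; python3 - <<'E'
from h import *
I=[]
for n,u0,v0 in(("side",212,140),("top",215,105)):
    p=shot(n); J=cv2.resize(p["image"][v0:v0+66,u0:u0+66],(396,396),interpolation=3)
    for X in([.6827,.0303,.110],[.6827,.0303,.074],[.6548,-.0113,.096],[.5928,.0256,.062],[.5967-.0035,-.0733,.062]):
        q=(proj(p,X)-[u0,v0]+.5)*6-.5; cv2.circle(J,tuple(int(t) for t in q),2,(0,255,0),-1)
    I.append(J); np.save(f"/tmp/{n}.npy",p["image"])
cv2.imwrite("pics/r12.png",np.hstack(I)[...,::-1])
E
```

```text
side lock_ring 0.59 57 [0.5937 0.0262 0.016 ] (5.220139026641846, 12.601678848266602)
side lock_ring 0.5 147 [ 0.5739 -0.2456  0.016 ] (11.39228630065918, 15.070967674255371)
side coaster 0.49 234 [ 0.5764 -0.2423  0.006 ] (16.360136032104492, 27.2655029296875)
top lock_ring 0.71 30 [ 0.5854 -0.0411  0.016 ] (3.814176082611084, 8.045318603515625)
t 47.9 pos [ 0.5738 -0.2462  0.1918] rpy [-3.1415e+00  1.0000e-04  5.2800e-02] F [ 0.8 -1.1 -0.1] gap 0.064 gf 0.0
shift in present tool frame [-0.0008  0.0003  0.1693]  in target frame [-0.0008  0.0003  0.1693]  turn [-0.0001  0.0001  0.0008]
```

View pics/r12.png

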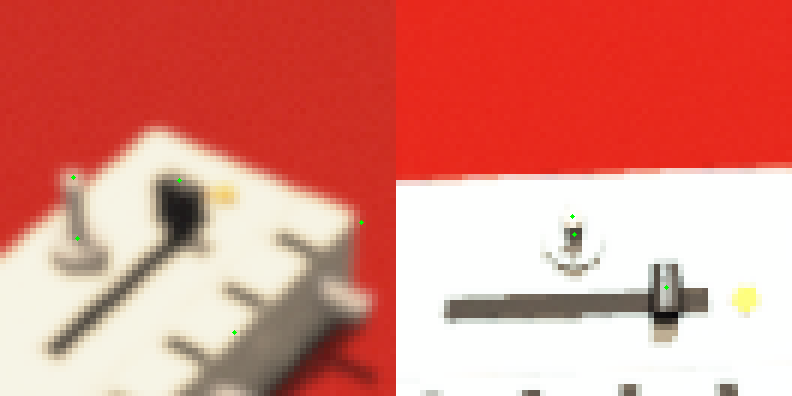

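The post marks fall on the pin tip (73,178) and foot, and the slide stands at the stud end. Picking up the ring.

Emit:
send_rows:
  targets:
    - [[0,0,0.04],[0,0,0],0.75]
    - [[0,0,0.04],[0,0,0],0.75]
    - [[0,0,0.04],[0,0,0],0.75]
    - [[0,0,0.03],[0,0,0],0.75]
    - [[0,0,0.013],[0,0,0],0.75]
    - [[0,0,0.005],[0,0,0],0.75]
    - [[0,0,0],[0,0,0],0.75]
    - [[0,0,0],[0,0,0],0.75]
  force: 40

```text
clock: 48.8
position: [0.5743, -0.2473, 0.0255]
eef_rot: [3.14, -0.002, 0.052]
contact_force: [0.3, -0.8, 0.5]
finger_gap: 0.064
grasp_force: 0.0
```

Emit:
send_rows:
  targets:
    - [[0,0,0],[0,0,0],0.4]
    - [[0,0,0],[0,0,0],0.4]
    - [[0,0,0],[0,0,0],0.4]
    - [[0,0,0],[0,0,0],0.4]
    - [[0,0,0],[0,0,0],0.4]

```text
clock: 49.3
position: [0.5743, -0.2472, 0.0259]
eef_rot: [3.14, -0.002, 0.052]
contact_force: [-1.6, 2.2, 10.2]
finger_gap: 0.0505
grasp_force: 39.8
```

Emit:
send_rows:
  targets:
    - [[0,0,-0.01],[0,0,0],0.4]
    - [[0,0,-0.03],[0,0,0],0.4]
    - [[0,0,-0.04],[0,0,0],0.4]
    - [[0,0,-0.04],[0,0,0],0.4]
    - [[0,0,-0.04],[0,0,0],0.4]
    - [[0,0,0],[0,0,0],0.4]
    - [[0,0,0],[0,0,0],0.4]
  force: 50

```text
clock: 50.0
position: [0.5737, -0.247, 0.1852]
eef_rot: [3.14, -0.002, 0.052]
contact_force: [-0.1, 0.5, -1.5]
finger_gap: 0.0497
grasp_force: 52.1
```

```bash
python3 go.py .6835 .0303 .185 .052
```

```text
t 50.0 pos [ 0.5737 -0.247   0.1852] rpy [ 3.1404e+00 -1.9000e-03  5.1800e-02] F [-0.1  0.5 -1.5] gap 0.0497 gf 52.1
shift in present tool frame [ 1.241e-01 -2.712e-01  1.000e-04]  in target frame [ 1.241e-01 -2.712e-01  2.000e-04]  turn [ 0.0012 -0.0019 -0.0002]
```

Emit:
send_rows:
  targets:
    - [[0.0138,-0.03,0],[0,0,0],0.4]
    - [[0.0138,-0.03,0],[0,0,0],0.4]
    - [[0.0138,-0.03,0],[0,0,0],0.4]
    - [[0.0138,-0.03,0],[0,0,0],0.4]
    - [[0.0138,-0.03,0],[0,0,0],0.4]
    - [[0.0138,-0.03,0],[0,0,0],0.4]
    - [[0.0138,-0.03,0],[0,0,0],0.4]
    - [[0.0138,-0.03,0],[0,0,0],0.4]
    - [[0.0138,-0.0312,0],[0,0,0],0.4]
    - [[0,0,0],[0,0,0],0.4]
    - [[0,0,0],[0,0,0],0.4]
    - [[0,0,0],[0,0,0],0.4]

```text
clock: 51.2
position: [0.6829, 0.0296, 0.1829]
eef_rot: [3.142, 0.002, 0.051]
contact_force: [-1.3, 0.2, -1.0]
finger_gap: 0.0498
grasp_force: 52.1
```

```bash
python3 go.py .6835 .0303 .14 .052; python3 - <<'E'
from h import *
p=shot("side"); s=bot.sense(); z=s["position"][2]-.0199
for a in bot.masks_of(p,"lock_ring"):
    m=a["region"]; v,u=np.nonzero(m); print(a["score"],m.sum(),np.mean(u).round(1),np.mean(v).round(1),[u.min(),u.max(),v.min(),v.max()],onz(p,(u.mean(),v.mean()),z+.007).round(4))
X=np.array([*s["position"][:2],z+.007]); print("expected px",proj(p,X).round(1))
# predicted silhouette box of ring if centred under the TCP
t=np.linspace(0,6.28,60); q=np.array([proj(p,[X[0]+.026*np.cos(a),X[1]+.026*np.sin(a),zz]) for a in t for zz in(z,z+.014)]); print(q.min(0).round(1),q.max(0).round(1))
E
```

```text
t 51.2 pos [0.6829 0.0296 0.1829] rpy [3.1415e+00 1.8000e-03 5.1200e-02] F [-1.3  0.2 -1. ] gap 0.0498 gf 52.1
shift in present tool frame [ 0.0007 -0.0007  0.0429]  in target frame [ 0.0007 -0.0007  0.0429]  turn [ 0.0001  0.0018 -0.0008]
0.61 165 225.3 150.5 [np.int64(219), np.int64(232), np.int64(144), np.int64(157)] [0.6791 0.0234 0.1704]
expected px [222.6 151. ]
[212.4 143.1] [232.7 159.2]
```

Emit:
send_rows:
  targets:
    - [[0.0007,-0.0006,0.02],[0,0,0],0.4]
    - [[0,0,0.02],[0,0,0],0.4]
    - [[0,0,0.005],[0,0,0],0.4]
    - [[0,0,0.005],[0,0,0],0.4]
    - [[0,0,0],[0,0,0],0.4]
    - [[0,0,0],[0,0,0],0.4]

```text
clock: 51.9
position: [0.6845, 0.0308, 0.1348]
eef_rot: [3.142, -0.001, 0.052]
contact_force: [-0.4, 0.7, -1.0]
finger_gap: 0.0499
grasp_force: 52.1
```

Emit:
send_rows:
  targets:
    - [[0,0,0.004],[0,0,0],0.4]
    - [[0,0,0],[0,0,0],0.4]
    - [[0,0,0.004],[0,0,0],0.4]
    - [[0,0,0],[0,0,0],0.4]

```text
clock: 52.3
position: [0.6839, 0.031, 0.1253]
eef_rot: [-3.142, 0.001, 0.052]
contact_force: [-0.8, -0.2, -0.8]
finger_gap: 0.0498
grasp_force: 52.1
```

No contact below the pin's top, so the ring is over the pin. Continuing down.

Emit:
send_rows:
  targets:
    - [[0,0.0006,0.005],[0,0,0],0.4]
    - [[0,0,0.006],[0,0,0],0.4]
    - [[0,0,0.006],[0,0,0],0.4]
    - [[0,0,0.006],[0,0,0],0.4]
    - [[0,0,0],[0,0,0],0.4]
    - [[0,0,0],[0,0,0],0.4]

```text
clock: 52.9
position: [0.6842, 0.0304, 0.1027]
eef_rot: [-3.142, 0.0, 0.052]
contact_force: [0.3, 0.5, -1.4]
finger_gap: 0.0496
grasp_force: 52.1
```

Emit:
send_rows:
  targets:
    - [[0,0,0.003],[0,0,0],0.4]
    - [[0,0,0.002],[0,0,0],0.4]
    - [[0,0,0],[0,0,0],0.4]
    - [[0,0,0.001],[0,0,0],0.4]
    - [[0,0,0],[0,0,0],0.4]

```text
clock: 53.4
position: [0.6842, 0.0304, 0.0968]
eef_rot: [-3.142, 0.0, 0.052]
contact_force: [0.7, 0.4, -1.2]
finger_gap: 0.0501
grasp_force: 52.1
```

Emit:
send_rows:
  targets:
    - [[0,0,0.001],[0,0,0],0.4]
    - [[0,0,0.001],[0,0,0],0.4]
    - [[0,0,0],[0,0,0],0.4]
    - [[0,0,0.001],[0,0,0],0.4]
    - [[0,0,0],[0,0,0],0.4]

```text
clock: 53.9
position: [0.6843, 0.0304, 0.0942]
eef_rot: [3.142, -0.0, 0.052]
contact_force: [-1.7, -0.0, 2.3]
finger_gap: 0.0499
grasp_force: 52.4
```

Emit:
send_rows:
  targets:
    - [[0,0,0.001],[0,0,0],0.4]
    - [[0,0,0],[0,0,0],0.4]
    - [[0,0,0],[0,0,0],0.55]
    - [[0,0,0],[0,0,0],0.7]
    - [[0,0,0],[0,0,0],0.8]
    - [[0,0,0],[0,0,0],0.8]
    - [[0,0,0],[0,0,0],0.8]
    - [[0,0,-0.02],[0,0,0],0.8]
    - [[0,0,-0.04],[0,0,0],0.8]
    - [[0,0,-0.04],[0,0,0],0.8]
    - [[0,0,-0.02],[0,0,0],0.8]

```text
clock: 55.0
position: [0.6852, 0.0304, 0.2167]
eef_rot: [3.141, -0.004, 0.052]
contact_force: [0.6, -0.6, -0.5]
finger_gap: 0.0685
grasp_force: 0.0
```

Clearing the view to check with numbers.

Emit:
send_rows:
  targets:
    - [[-0.03,0.035,0],[0,0,0],0.8]
    - [[-0.03,0.035,0],[0,0,0],0.8]
    - [[-0.03,0.035,0],[0,0,0],0.8]
    - [[-0.03,0.035,0],[0,0,0],0.8]
    - [[-0.03,0.035,0],[0,0,0],0.8]
    - [[-0.03,0.035,0],[0,0,0],0.8]
    - [[-0.03,0.035,0],[0,0,0],0.8]
    - [[0,0,0],[0,0,0],0.8]
    - [[0,0,0],[0,0,0],0.8]
    - [[0,0,0],[0,0,0],0.8]

```text
clock: 56.0
position: [0.4877, -0.2246, 0.2129]
eef_rot: [-3.142, -0.0, 0.052]
contact_force: [0.1, -0.5, 0.5]
finger_gap: 0.0684
grasp_force: 0.0
```

```bash
python3 - <<'E'
from h import *
np.set_printoptions(precision=4,suppress=True)
S=shot("side");T=shot("top"); print(bot.sense()["position"])
for n,p in(("side",S),("top",T)):
    for q in("lock_ring","power_top","barrel1"):
        z={"lock_ring":.081,"power_top":.085,"barrel1":.04}[q]
        for a in bot.masks_of(p,q):
            v,u=np.nonzero(a["region"]); 
            if len(u)<600: print(n,q,round(a["score"],2),len(u),[u.min(),u.max(),v.min(),v.max()],onz(p,(u.mean(),v.mean()),z))
    t=np.linspace(0,6.28,40); q=np.array([proj(p,[.683+.026*np.cos(a),.0303+.026*np.sin(a),zz]) for a in t for zz in(.074,.088)]); print("ring seated box",q.min(0).round(1),q.max(0).round(1))
    print("barrel origins exp", [proj(p,x).round(0).tolist() for x in([.5802,-.0411,.04],[.5757,.0468,.04],[.5734,.0907,.04])])
    # dark slide-grip pixels
    c=proj(p,[.655,-.0113,.09]).astype(int); w=p["image"][c[1]-8:c[1]+9,c[0]-8:c[0]+9].max(2)<70; v,u=np.nonzero(w); print("dark grip",len(u),onz(p,(u.mean()+c[0]-8,v.mean()+c[1]-8),.085) if len(u) else None)
E
```

```text
[ 0.4878 -0.2243  0.2128]
side lock_ring 0.73 174 [np.int64(216), np.int64(233), np.int64(170), np.int64(183)] [0.6822 0.0292 0.081 ]
side barrel1 0.6 39 [np.int64(264), np.int64(272), np.int64(186), np.int64(192)] [ 0.5836 -0.0436  0.04  ]
side barrel1 0.42 23 [np.int64(238), np.int64(244), np.int64(214), np.int64(219)] [0.576 0.088 0.04 ]
ring seated box [214.7 169.5] [233.7 185.4]
barrel origins exp [[269.0, 190.0], [251.0, 208.0], [241.0, 218.0]]
dark grip 40 [ 0.6493 -0.0043  0.085 ]
top lock_ring 0.49 268 [np.int64(235), np.int64(253), np.int64(133), np.int64(152)] [0.6833 0.0307 0.081 ]
top lock_ring 0.33 364 [np.int64(327), np.int64(348), np.int64(172), np.int64(200)] [ 0.5771 -0.2146  0.081 ]
top barrel1 0.51 10 [np.int64(269), np.int64(270), np.int64(180), np.int64(184)] [ 0.5853 -0.0403  0.04  ]
top barrel1 0.38 31 [np.int64(236), np.int64(239), np.int64(180), np.int64(188)] [0.5777 0.0469 0.04  ]
ring seated box [234.4 132.9] [254.  153.1]
barrel origins exp [[270.0, 184.0], [238.0, 185.0], [221.0, 185.0]]
dark grip 14 [ 0.6466 -0.0112  0.085 ]
```

Ring, slide and all three barrels measure in place. Handing in.

```bash
python3 -c "
from workcell import bot
print(bot.job_done())"
```

```text
the job is handed in; nothing more can be done
None
```

I handed in the job at about 56 s with all three barrels found plugged home in terminals 1, 3 and 4, the slide back at the on end and the ring down on its post; the hand-in call gave no verdict, but the last camera measurements agreed.

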